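# Fit the grip sleeve on the specimen turntable and turn it to the red post

## Task

Take the orange grip sleeve off the slanted peg of the wooden holder and slide it, slots down, over the upright spindle of the specimen turntable; feel for the cross pin at the spindle's foot, without forcing, until the slots drop over the pin and the sleeve sits fully home. Then use the sleeve to turn the disc the shorter way round until its yellow stripe points at the red-capped post, and let go, leaving the sleeve on. Touch the turntable only with the sleeve and leave the rocks and the bottle beside it where they are.

Things in the scene. Friction and masses are not known exactly. Their poses are not given: they have to be found in the camera images.
- sleeve_center (a point): Orange plastic grip sleeve: a straight tube 100 mm long, outside diameter 44 mm, bore 30 mm, open at both ends, about 0.25 kg. This point is on its axis, half-way along; z runs along the axis to the plain (upper) end. At the start it stands on the holder's slanted peg, leaning 25 degrees from vertical, and must be drawn off along its own axis.
- sleeve_foot (a point): Centre of the sleeve's lower end, 50 mm below its centre along its axis. The foot has four slots, open downward, 12.5 mm wide and 16 mm deep, 90 degrees apart, centred on the sleeve's own +x, +y, -x and -y directions.
- holder_seat (a point): Wooden holder, fixed, about 130 x 100 mm. This point is the centre of the seat on which the sleeve stands, 62 mm above the table. A peg of 26 mm diameter rises 47 mm from it, leaning 25 degrees from vertical. The axes are the holder's: x level to its back, y to its left, z up; the peg points along (-0.423, 0, 0.906), its front being turned roughly to the robot.
- stage: Specimen turntable, fixed: round grey base of 236 mm diameter with a black disc of 180 mm diameter, whose top is 42 mm above the table, turning about the vertical axis. Origin on that axis at table height; z up. Disc, hub, spindle and pin belong to it.
- spindle_top (a point): Top of the turntable's upright steel spindle (26 mm diameter, rounded nose), on the turning axis, 115 mm above the table; z up. When the sleeve is fully home its centre lies 15 mm below this point (and its upper end 35 mm above it).
- flange (a point): Centre of the top of the hub flange (52 mm diameter) at the spindle's foot, 50 mm above the table: the sleeve's foot rests here when home. A brass cross pin, 8 mm thick and 50 mm long, goes through the spindle just above, its top at 62 mm. Its direction differs each time and is not given. Not over the pin, the sleeve stops 12 mm high and must be turned, at most 45 degrees, until it drops.
- disc (a joint): Angle of the disc, rad, anticlockwise positive from above, no stops (it goes round and round). At 0 the yellow stripe points along the turntable's +x axis. Friction of about 0.15 N m holds it where it is left. A seated sleeve turns it through the pin, with about 6 degrees of play to each side.
- stripe_tip (a point): Outer end of the yellow stripe (12 mm wide) painted radially on the disc, 88 mm from the axis, 42 mm above the table.
- red_post_cap (a point): Post with a red cap on the rim of the grey base, fixed, 100 mm from the axis; this point is on its axis in the cap, 53 mm above the table (the post's top is at 60 mm). The stripe starts 37 to 72 degrees from it, to one side or the other.
- white_post_cap (a point): Like the red-capped post, but with a white cap, on the other side: not the target.
- dark_rock_center (a point): Dark rock, 52 x 74 x 47 mm, bystander; the point is 22 mm above its underside.
- blue_bottle_center (a point): Small white dropper bottle with a blue cap, 28 mm diameter, 71 mm tall, bystander; the point is half-way up.
- green_ore_center (a point): Reddish rock with green spots, 44 x 62 x 40 mm, bystander; the point is half-way up.
Things that resemble listed ones, but are neither listed nor needed, are in the scene too. What is meant by the part that bears sleeve_center is not green or pink, and is the larger of those in its own colour.

How it is judged:
On the way, in this order (a step that is already met when the one before it is completed fails the run):
1. the sleeve is drawn off the holder (distance between sleeve_center and holder_seat above 0.12 m), for 0.1 s.
2. the sleeve sits fully home on the spindle, slots over the cross pin (z of sleeve_center in the frame of spindle_top below -0.0115 m and horizontal distance between sleeve_center and spindle_top below 0.004 m and angle between sleeve_center's own z axis and vertical below 0.07 rad), for 0.2 s.
3. the sleeve, still home, has turned the disc until the stripe points at the red-capped post (all of step 2 and horizontal distance between stripe_tip and red_post_cap below 0.0175 m), for 0.2 s.
At the end, for the whole second after the job is handed in: The sleeve stands upright (within 4 degrees) on the spindle, its foot within 3.5 mm of the hub flange and its axis within 4 mm of the spindle's; the yellow stripe points at the red-capped post within about 8 degrees; sleeve and disc are at rest and released (all of step 3 and linear speed of sleeve below 0.01 m/s and velocity of joint disc between -0.03 and 0.03 rad/s); the robot touches nothing.
It fails at once if the stripe is turned the long way round (more than about 105 degrees away from the red-capped post) (horizontal distance between stripe_tip and red_post_cap above 0.15 m).
It fails at once if the robot itself touches the turntable (contact force between any of the fingers, the arm and stage above 1 N).
It fails at once if the sleeve is forced against the turntable with more than 60 N (contact force between sleeve and stage above 60 N).
It fails at once if a bystander (dark rock, blue-capped bottle, green-spotted rock) is moved more than 20 mm (distance of any of dark_rock_center, blue_bottle_center, green_ore_center from where it was at the start of the episode above 0.02 m).
It also fails if it takes over 54 s, if anything falls off the work surface, if the arm or the gripper's body presses on something with over 40 N, if the wrist force passes 120 N, or if a joint passes its speed limit or range.

## Robot

A 7-joint arm with a two-finger parallel gripper is mounted at the origin on a cart in front of the work surface, level with it; the furniture and walls round the work are solid. World frame = base frame: x ahead of the robot, y to its left, z up, the work surface at z = 0. Lengths are in m, angles in rad, forces in N, time in s.
With the tool pointing down it reaches from about 0.35 to 0.9 m from the base axis. Payload 19.9 kg.
Tool frame: the origin (TCP) lies at the very end of the fingers, on their centre line; the grasp point (between the pads) lies 19 mm behind it (manip.grip_depth is the distance from the TCP to the grasp point, in m); y points along the fingers, x is the direction in which the jaws open and shut, and the axes are right-handed (so a half turn about y gives the same grasp; the last joint's range is limited). The gripper opens to 85 mm and grips with 20 to 120 N. Pads are 22 mm wide; open, the fingers measure 114 mm over their backs; the gripper's body (76 mm by 85 mm) begins 54 mm behind the grasp point. The pads swing forward as they close: fully open they stand 13 mm farther back than shut.
Start: joints at [1.089, 0.417, -0.01, 1.614, 0.005, 1.111, -0.053], TCP at [0.266, -0.566, 0.231] pointing down, gripper open.
Joint ranges: [-2.81, 2.81], [-0.39, 2.02], [-1.27, 1.25], [0.06, 2.57], [-1.19, 4.33], [0.19, 2], [-2.82, 2.82]. Speed limits (rad/s): [1.89, 1.89, 2.39, 2.39, 3.01, 3.01, 3.01].

## Interface

Orientations are given as [roll, pitch, yaw] about the fixed x, y, z axes, in that order (R = Rz(yaw) Ry(pitch) Rx(roll)).
In Python, from cell import manip, snapshot gives the robot as it stands.
- The arm moves only by the tool arm_command, never from a script. Its argument "deltas" is a list of rows, each an object of numbers: "hand": the finger opening in mm, from 0 to 85.4; "x", "y", "z": the shift along the tool's x, y, z in mm; "wx", "wy", "wz": the turn, a rotation vector about the tool's x, y, z in rad. In form: [{"hand": .., "x": .., "y": .., "z": .., "wx": .., "wy": .., "wz": ..}, ...]. A call has exactly 5 rows; each row shifts and turns the commanded pose from where the row before left it, along the tool's axes as they then stand; what a row does not reach is not made up. A row lasts 1/12 s, in which the tool goes at most 41.7 mm and 7.16 degrees, less where a joint would pass 70% of its speed; a pose out of reach is approached as far as the arm can. A call is refused whole if a number of a shift passes 41.7 or a number of a turn 0.125, either way. A call with a gripper value outside its range is refused whole. The fingers move at their own pace and stop on an object; "newtons" is the grip in N (left out, the last holds). Time passes only in rows, so rows that do not move let the fingers close, or fill a call up. It gives the time, the measured TCP pose, the force and the opening at its end, in the units of the state.
- manip.sense(): the state, without advancing time (a new reading comes with each control period).
- snapshot(name): name is "scene" or "top" or "wrist"; returns a dict with "frame" (384x512x3 uint8, red, green, blue), "camera_matrix" (3x3 intrinsics, pixels), "k1" (the pictures are not rectified: a ray, as slopes to the right and down, at radius r is drawn at 1 + k1 r^2 times it, then the intrinsics apply), "world_from_camera" (4x4, takes a point from camera to world coordinates). Camera axes: x right, y down, z forward; pixel columns grow to the right and rows downward; lengths in m; the calibration is good to about 2 mm. A picture is of the moment at which its call begins. There is no depth.
- manip.close_job(): hands the job in, once; it reports no verdict.
The state is a dict: "t": time; "joints": joint angles; "joint_vel": joint speeds; "joint_efforts": joint torques, N m; "tool_pos": TCP position; "eef_rot": TCP orientation; "force": force on the tool from outside, world axes, zero at the start; "ft_torque": the same for the moment, N m; "width": finger opening in m.
Only numpy, scipy, OpenCV 4.12 (cv2) and the standard library are available. Lean on these libraries where they do the work, as an engineer would, in place of code of your own. Each camera call takes 0.05 s, during which the arm holds its last target.

## Working session

There is one attempt and no reset: what is moved stays moved. The work goes in short steps, Python scripts to look and compute and a tool call to move; the robot and the scene stay as the last step left them, time stands still between calls to the robot, and variables do not carry over. Pictures are saved under pics/ and viewed, and the job is handed in when it is done.

Besides the shell and the picture viewer there is one more tool, called in YAML: its name, and indented under it one key for each argument. arm_command: Moves the arm, as the interface text tells. Its arguments: {"type":"object","properties":{"deltas":{"type":"array","items":{"type":"object","properties":{"hand":{"type":"number"},"x":{"type":"number"},"y":{"type":"number"},"z":{"type":"number"},"wx":{"type":"number"},"wy":{"type":"number"},"wz":{"type":"number"}}}},"newtons":{"type":"number"}},"required":["deltas"]}

```bash
ls; mkdir -p pics
python3 - <<'E'
from cell import manip, snapshot
import cv2,json
print(manip.sense(), manip.grip_depth)
for n in ["scene","top","wrist"]:
    s=snapshot(n)
    cv2.imwrite(f"pics/{n}0.png",s["frame"][:,:,::-1])
    print(n,s["camera_matrix"],s["k1"],s["world_from_camera"])
E
```

```text
pics
{'t': 0.0, 'joints': array([ 1.08948685,  0.41794791, -0.0102864 ,  1.6141615 ,  0.0046818 ,
        1.11075342, -0.05298506]), 'joint_vel': array([-0.00084026, -0.00019093,  0.00159539,  0.00228713,  0.00062974,
        0.00143705, -0.00074374]), 'joint_efforts': array([ 1.84973787e-04, -8.64456511e+01,  6.78696726e-01, -4.34904349e+01,
        1.90065522e-02,  7.57743255e-03,  4.26915335e-05]), 'tool_pos': array([ 0.26593783, -0.56520424,  0.23068196]), 'eef_rot': array([-1.57087971e+00,  1.24354649e-03, -1.13098704e+00]), 'force': array([ 0.06437953, -0.26940305, -0.14527757]), 'ft_torque': array([-0.05782628, -0.00135895, -0.02316995]), 'width': 0.08536540455759069} 0.0187
scene [[393.05631332   0.         252.50371811]
 [  0.         393.05631332 195.65511256]
 [  0.           0.           1.        ]] 0.03447340316813926 [[-0.80630373 -0.25956731  0.53150645 -0.22861653]
 [-0.59134585  0.37436354 -0.71425627  0.94147764]
 [-0.01357906 -0.89021163 -0.45534477  0.7143279 ]
 [ 0.          0.          0.          1.        ]]
top [[485.67333753   0.         254.11854691]
 [  0.         485.67333753 194.07754526]
 [  0.           0.           1.        ]] -0.18950921568434384 [[-0.00437286 -0.98648203  0.16381114  0.28556481]
 [-0.9999888   0.0040171  -0.00250295 -0.0318045 ]
 [ 0.00181107 -0.16382025 -0.98648854  1.46301553]
 [ 0.          0.          0.          1.        ]]
wrist [[304.61475246   0.         254.63645732]
 [  0.         304.61475246 193.80796889]
 [  0.           0.           1.        ]] -0.08051486790409206 [[ 0.4256191  -0.85506457 -0.29616374  0.34130004]
 [-0.90490075 -0.40280598 -0.1374845  -0.53003686]
 [-0.0017384   0.32651482 -0.94519048  0.37383461]
 [ 0.          0.          0.          1.        ]]
```

View pics/scene0.png

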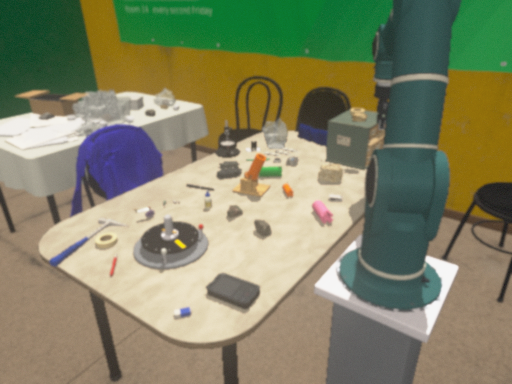

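View pics/top0.png

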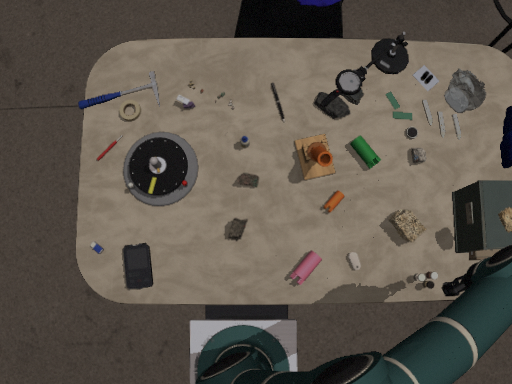

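View pics/wrist0.png

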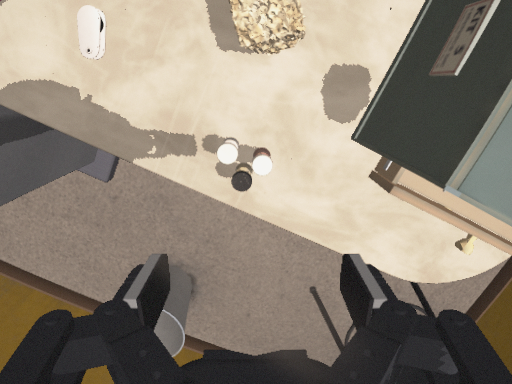

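The top view shows these sleeve-like things: the orange one on the holder (318,153), a small orange one lying at (333,202), green at (365,152) and pink at (305,268). I choose the orange one on the holder, as it is the larger of the two orange ones and stands on the peg. Next I'll check it in a close crop.

```bash
cat > h.py <<'E'
import numpy as np, cv2
from scipy.spatial.transform import Rotation as R
def dist(s): return np.array([s["k1"],0,0,0,0.])
def project(s,P):
    T=np.linalg.inv(s["world_from_camera"]); P=np.atleast_2d(P).astype(float)
    return cv2.projectPoints(P,cv2.Rodrigues(T[:3,:3])[0],T[:3,3],s["camera_matrix"],dist(s))[0][:,0]
def ray(s,uv):
    p=cv2.undistortPointsIter(np.array([[uv]],float),s["camera_matrix"],dist(s),None,None,(3,50,1e-9))[0,0]
    W=s["world_from_camera"]; return W[:3,3],W[:3,:3]@np.array([p[0],p[1],1])
def atz(s,uv,z):
    o,d=ray(s,uv); return o+d*(z-o[2])/d[2]
def tri(obs):
    A=np.zeros((3,3));b=np.zeros(3)
    for s,uv in obs:
        o,d=ray(s,uv); d=d/np.linalg.norm(d); M=np.eye(3)-np.outer(d,d); A+=M;b+=M@o
    return np.linalg.solve(A,b)
def crop(s,x0,y0,w,h,k,name):
    c=cv2.resize(s["frame"][y0:y0+h,x0:x0+w,::-1],None,fx=k,fy=k,interpolation=cv2.INTER_CUBIC); cv2.imwrite("pics/"+name,c)
E
python3 - <<'E'
from h import *
from cell import snapshot
import pickle
d={n:snapshot(n) for n in ["scene","top"]}
pickle.dump(d,open("s0.pkl","wb"))
t,s=d["top"],d["scene"]
a=cv2.resize(t["frame"][115:215,110:210,::-1],None,fx=4,fy=4,interpolation=cv2.INTER_CUBIC)
b=cv2.resize(t["frame"][120:220,280:380,::-1],None,fx=4,fy=4,interpolation=cv2.INTER_CUBIC)
cv2.imwrite("pics/c1.png",np.hstack([a,b]))
a=cv2.resize(s["frame"][200:290,120:220,::-1],None,fx=4,fy=4,interpolation=cv2.INTER_CUBIC)
b=cv2.resize(s["frame"][140:230,220:320,::-1],None,fx=4,fy=4,interpolation=cv2.INTER_CUBIC)
cv2.imwrite("pics/c2.png",np.hstack([a,b]))
E
```

```text
(no output)
```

View pics/c1.png

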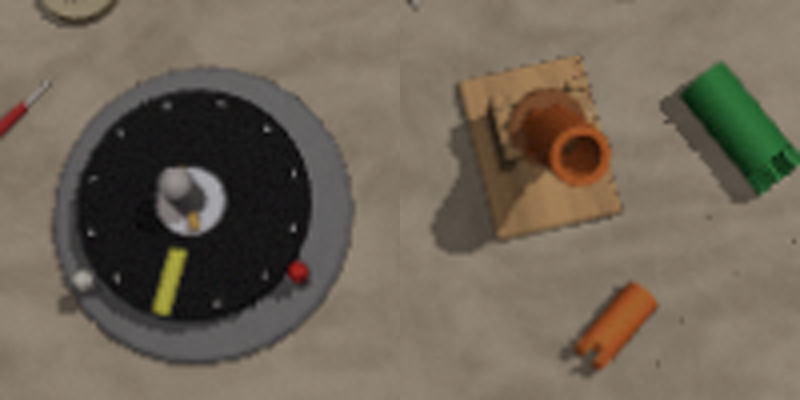

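View pics/c2.png

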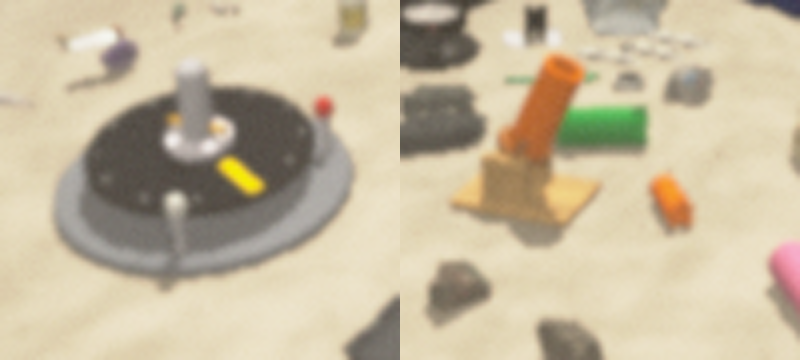

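Run:
```python
from h import *
import pickle
d=pickle.load(open("s0.pkl","rb"));t,s=d["top"],d["scene"]
T=lambda x,y:(110+x/4,115+y/4); S=lambda x,y:(120+x/4,200+y/4)
T2=lambda x,y:(280+(x-400)/4,120+y/4); S2=lambda x,y:(220+(x-400)/4,140+y/4)
print("disc c",atz(t,T(195,206),.042))
print("spindle tri",tri([(t,T(178,178)),(s,S(191,66))]), atz(t,T(178,180),.115))
print("red",tri([(t,T(298,271)),(s,S(323,107))]),"white",tri([(t,T(84,280)),(s,S(175,203))]))
print("red z",atz(t,T(298,271),.057),"white",atz(t,T(84,280),.057))
print("stripe",atz(t,T(162,313),.042),atz(t,T(178,250),.042))
print("stripe S",atz(s,S(257,188),.042),atz(s,S(225,162),.042))
print("pin",atz(t,T(193,220),.062),atz(s,S(217,128),.06),atz(s,S(175,118),.06))
print("sleeve top",tri([(t,T2(580,155)),(s,S2(565,67))]))
print("holder corners",[atz(t,T2(*p),.015) for p in [(458,82),(580,57),(622,212),(500,240)]])
for n,p in dict(dark=(247,181),bottle=(244,141),green=(236,229)).items(): print(n,atz(t,p,.03))
```

```text
disc c [0.60705971 0.25200251 0.042     ]
spindle tri [0.61281861 0.25185342 0.10676056] [0.60978462 0.25044472 0.115     ]
red [0.5550283  0.17125379 0.0492743 ] white [0.54941074 0.33323844 0.05095141]
red z [0.55383529 0.17035595 0.057     ] white [0.54795493 0.33138886 0.057     ]
stripe [0.52530345 0.27459182 0.042     ] [0.57328031 0.26391077 0.042     ]
stripe S [0.52446117 0.2764486  0.042     ] [0.56988928 0.26552176 0.042     ]
pin [0.59189034 0.24917434 0.062     ] [0.58840635 0.25370672 0.06      ] [0.62631942 0.26235227 0.06      ]
sleeve top [ 0.60194775 -0.23400581  0.14897916]
holder corners [array([ 0.69336178, -0.16101638,  0.015     ]), array([ 0.71363702, -0.256637  ,  0.015     ]), array([ 0.59044168, -0.28502658,  0.015     ]), array([ 0.56882788, -0.19057002,  0.015     ])]
dark [ 0.56344521 -0.01422436  0.03      ]
bottle [ 0.68793908 -0.0052622   0.03      ]
green [0.41898758 0.01863264 0.03      ]
```

```bash
cat >> h.py <<'E'
from scipy.linalg import logm, expm
def pose(st=None):
    if st is None:
        from cell import manip; st=manip.sense()
    T=np.eye(4); T[:3,:3]=R.from_euler("xyz",st["eef_rot"]).as_matrix(); T[:3,3]=st["tool_pos"]; return T
def mk(p,x,y):
    x=np.array(x,float);y=np.array(y,float); y/=np.linalg.norm(y); x-=y*(x@y); x/=np.linalg.norm(x)
    T=np.eye(4); T[:3,:3]=np.c_[x,y,np.cross(x,y)]; T[:3,3]=p; return T
def plan(Tt,n=None,T0=None,vmax=36,wmax=.11):
    T0=pose() if T0 is None else T0
    L=np.real(logm(np.linalg.inv(T0)@Tt)); v=L[:3,3]*1000; w=np.array([L[2,1],L[0,2],L[1,0]])
    k=int(np.ceil(max(np.linalg.norm(v)/vmax,np.linalg.norm(w)/wmax))) if n is None else n
    k=max(k,1)
    print("rows",k,"each xyz",np.round(v/k,1),"w",np.round(w/k,3),"| path z", [round(float((T0@expm(L*f))[2,3]),3) for f in (.25,.5,.75,1)])
E
python3 - <<'E'
from h import *
hx=np.array([np.cos(.232),np.sin(.232),0]); hy=np.array([-hx[1],hx[0],0])
a=-.423*hx+np.array([0,0,.906])
top=np.array([.602,-.234,.151])
print(a)
Tp=mk(top+a*.06,-hy,-a); print(Tp)
for b in range(1): plan(Tp)
E
```

```text
[-0.41166719 -0.09725802  0.906     ]
[[ 2.29924399e-01  4.11715572e-01  8.81830516e-01  5.77299968e-01]
 [-9.73208493e-01  9.72694506e-02  2.08335986e-01 -2.39835481e-01]
 [ 1.25747534e-17 -9.06106474e-01  4.23049711e-01  2.05360000e-01]
 [ 0.00000000e+00  0.00000000e+00  0.00000000e+00  1.00000000e+00]]
rows 13 each xyz [-15.8   8.6  30. ] w [ 0.033  0.016 -0.004] | path z [0.208, 0.196, 0.195, 0.205]
```

arm_command:
  deltas:
    - {"x":-16,"y":8,"z":30,"wx":0.033,"wy":0.016,"wz":-0.004}
    - {"x":-16,"y":8,"z":30,"wx":0.033,"wy":0.016,"wz":-0.004}
    - {"x":-16,"y":8,"z":30,"wx":0.033,"wy":0.016,"wz":-0.004}
    - {"x":-16,"y":8,"z":30,"wx":0.033,"wy":0.016,"wz":-0.004}
    - {"x":-16,"y":8,"z":30,"wx":0.033,"wy":0.016,"wz":-0.004}

```text
schema error: expected keys hand, x, y, z, wx, wy, wz
```

arm_command:
  deltas:
    - {"x":-16,"y":8,"z":30,"wx":0.033,"wy":0.016,"wz":-0.004}
    - {"x":-16,"y":8,"z":30,"wx":0.033,"wy":0.016,"wz":-0.004}
    - {"x":-16,"y":8,"z":30,"wx":0.033,"wy":0.016,"wz":-0.004}
    - {"x":-16,"y":8,"z":30,"wx":0.033,"wy":0.016,"wz":-0.004}
    - {"x":-16,"y":8,"z":30,"wx":0.033,"wy":0.016,"wz":-0.004}

```text
schema error: expected keys hand, x, y, z, wx, wy, wz
```

```bash
cat > c.py <<'E'
from h import *
hx=np.array([np.cos(.232),np.sin(.232),0]); hy=np.array([-hx[1],hx[0],0])
a=-.423*hx+np.array([0,0,.906])
top=np.array([.602,-.234,.151])
E
python3 - <<'E'
from c import *
from cell import snapshot,manip
print(pose(),manip.sense()["t"])
Tp=mk(top+a*.06,-hy,-a); plan(Tp)
s=snapshot("wrist"); crop(s,0,0,512,384,1.5,"w1.png")
print(project(s,np.array([top,top-a*.1])))
E
```

```text
[[ 4.25804365e-01 -3.29219719e-04  9.04815193e-01  2.66029829e-01]
 [-9.04815058e-01  5.02678285e-04  4.25804484e-01 -5.65372933e-01]
 [-5.95014182e-04 -9.99999819e-01 -8.38403516e-05  2.30991141e-01]
 [ 0.00000000e+00  0.00000000e+00  0.00000000e+00  1.00000000e+00]] 0.25
rows 13 each xyz [-15.8   8.6  30. ] w [ 0.033  0.016 -0.004] | path z [0.208, 0.196, 0.195, 0.205]
[[ 684.23607703 1331.26126044]
 [ 188.15135508  -23.61993596]]
```

View pics/w1.png

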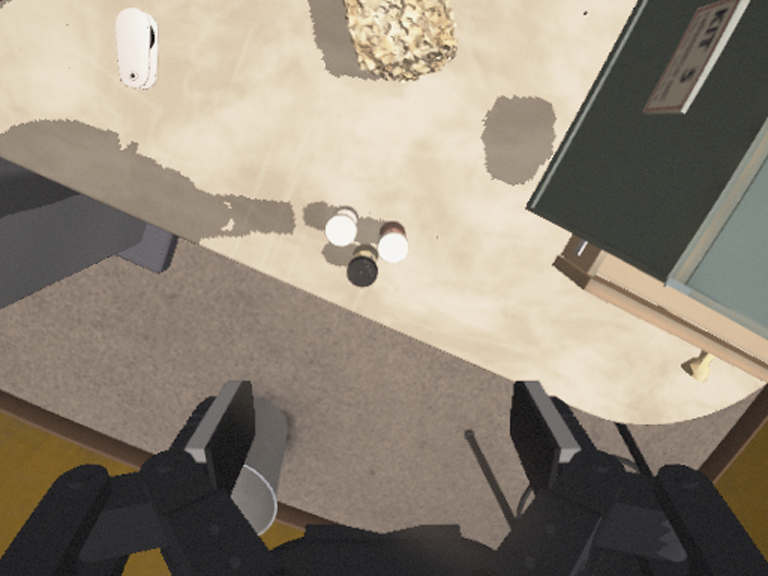

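The move was refused because every key, including `hand`, must be given. The picture is therefore the start view again: bottles near (360,240), no sleeve in sight.

arm_command:
  deltas:
    - {"hand":85,"x":-16,"y":8,"z":30,"wx":0.033,"wy":0.016,"wz":-0.004}
    - {"hand":85,"x":-16,"y":8,"z":30,"wx":0.033,"wy":0.016,"wz":-0.004}
    - {"hand":85,"x":-16,"y":8,"z":30,"wx":0.033,"wy":0.016,"wz":-0.004}
    - {"hand":85,"x":-16,"y":8,"z":30,"wx":0.033,"wy":0.016,"wz":-0.004}
    - {"hand":85,"x":-16,"y":8,"z":30,"wx":0.033,"wy":0.016,"wz":-0.004}

```text
t: 0.72
tool_pos: [0.3748, -0.4306, 0.2005]
eef_rot: [-1.404, -0.013, -1.214]
force: [1.8, -1.3, -0.3]
width: 0.0849
```

arm_command:
  deltas:
    - {"hand":85,"x":-16,"y":8,"z":30,"wx":0.033,"wy":0.016,"wz":-0.004}
    - {"hand":85,"x":-16,"y":8,"z":30,"wx":0.033,"wy":0.016,"wz":-0.004}
    - {"hand":85,"x":-16,"y":8,"z":30,"wx":0.033,"wy":0.016,"wz":-0.004}
    - {"hand":85,"x":-16,"y":8,"z":30,"wx":0.033,"wy":0.016,"wz":-0.004}
    - {"hand":85,"x":0,"y":0,"z":0,"wx":0,"wy":0,"wz":0}

```text
t: 1.13
tool_pos: [0.4737, -0.3257, 0.1943]
eef_rot: [-1.269, -0.012, -1.273]
force: [0.7, 0.3, -0.3]
width: 0.0849
```

Run:
```python
from c import *
from cell import snapshot,manip
print(pose(),manip.sense()["t"])
Tp=mk(top+a*.06,-hy,-a); plan(Tp)
s=snapshot("wrist"); crop(s,0,0,512,384,1.5,"w2.png")
print(project(s,np.array([top,top-a*.1])))
```

```text
[[ 0.29325833  0.28765377  0.91173179  0.47372929]
 [-0.95595176  0.07577826  0.28357343 -0.32566349]
 [ 0.01248151 -0.95473188  0.29720573  0.19432114]
 [ 0.          0.          0.          1.        ]] 1.1333
rows 4 each xyz [-13.9   8.4  29.6] w [ 0.034  0.016 -0.003] | path z [0.195, 0.198, 0.201, 0.205]
[[180.35549607  19.62995381]
 [204.65916779  26.65774923]]
```

View pics/w2.png

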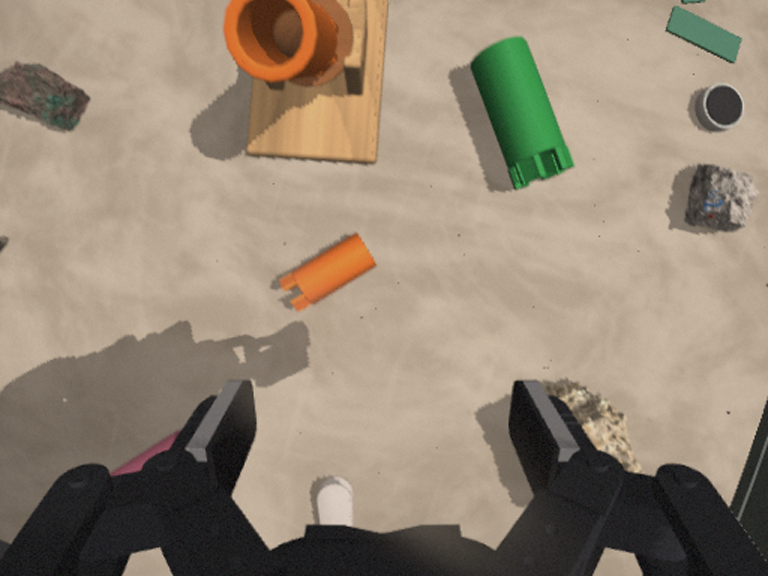

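The wrist view shows the orange sleeve on the holder, with its open top at about (268,38) in the 1.5x picture. That matches the projected (270,30). The small orange decoy is at (325,270) and the green one at (520,110).

arm_command:
  deltas:
    - {"hand":85,"x":-14,"y":8,"z":27,"wx":0.034,"wy":0.016,"wz":-0.003}
    - {"hand":85,"x":-14,"y":8,"z":27,"wx":0.034,"wy":0.016,"wz":-0.003}
    - {"hand":85,"x":-14,"y":8,"z":27,"wx":0.034,"wy":0.016,"wz":-0.003}
    - {"hand":85,"x":-10,"y":6,"z":15,"wx":0.034,"wy":0.016,"wz":-0.003}
    - {"hand":85,"x":0,"y":0,"z":0,"wx":0,"wy":0,"wz":0}

```text
t: 1.6
tool_pos: [0.5546, -0.2513, 0.1977]
eef_rot: [-1.134, -0.001, -1.34]
force: [-0.3, -0.1, -1.5]
width: 0.085
```

Run:
```python
from c import *
from cell import snapshot,manip
print(pose(),manip.sense()["t"])
Tp=mk(top+a*.06,-hy,-a); plan(Tp)
d={n:snapshot(n) for n in("wrist","top","scene")}
import pickle; pickle.dump(d,open("s1.pkl","wb"))
s=d["wrist"]; crop(s,0,0,512,384,1.5,"w3.png")
for n in d: print(n,project(d[n],np.array([top,top-a*.1])))
```

```text
[[ 0.2289714   0.41228605  0.88181195  0.55460189]
 [-0.97343231  0.09578792  0.20797647 -0.25125248]
 [ 0.00127887 -0.90600491  0.42326525  0.19770178]
 [ 0.          0.          0.          1.        ]] 1.6
rows 1 each xyz [-5.9  3.5 25.6] w [-0.    -0.     0.002] | path z [0.2, 0.202, 0.203, 0.205]
wrist [[245.89167451 175.51661098]
 [248.45423133 149.02237991]]
top [[325.31882041 158.90135335]
 [317.23525028 152.60674232]]
scene [[260.9513888  156.2283515 ]
 [251.34946586 175.78379356]]
```

View pics/w3.png

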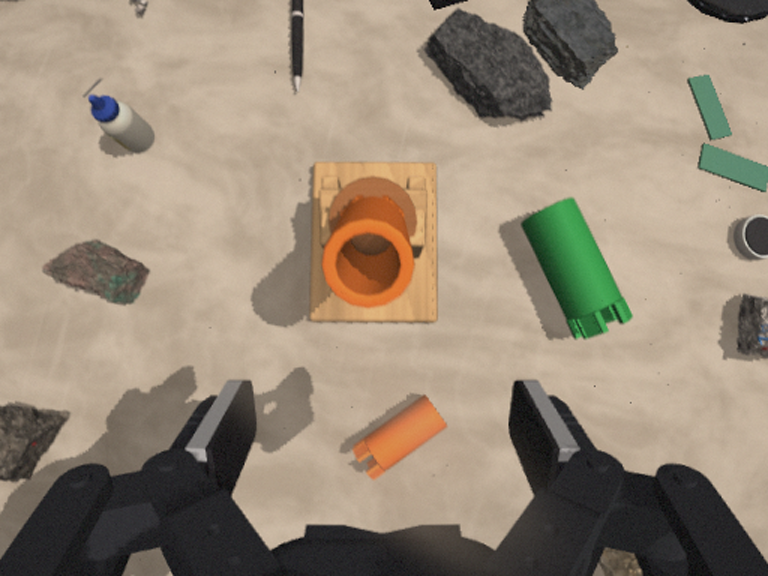

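The sleeve's top is centred at (369,263) in the 1.5x picture; predicted was (369,263). The holder's edges are parallel to the picture's, so the alignment is right. The green-spotted rock is at (100,270), the bottle at (115,120) and the dark rock at (25,440). Going down along the axis now.

arm_command:
  deltas:
    - {"hand":85,"x":-6,"y":3,"z":25.5,"wx":0,"wy":0,"wz":0}
    - {"hand":85,"x":0,"y":20,"z":0,"wx":0,"wy":0,"wz":0}
    - {"hand":85,"x":0,"y":30,"z":0,"wx":0,"wy":0,"wz":0}
    - {"hand":85,"x":0,"y":30,"z":0,"wx":0,"wy":0,"wz":0}
    - {"hand":85,"x":0,"y":0,"z":0,"wx":0,"wy":0,"wz":0}

```text
t: 2.17
tool_pos: [0.6075, -0.2346, 0.1283]
eef_rot: [-1.14, 0.001, -1.342]
force: [-1.6, 0.3, -0.5]
width: 0.0849
```

Run:
```python
from c import *
from cell import snapshot,manip
print(pose(),manip.sense()["t"],manip.sense()["force"])
Tp=mk(top-a*.052,-hy,-a); plan(Tp)
s=snapshot("wrist"); crop(s,0,0,512,384,1.5,"w4.png")
```

```text
[[ 0.2270641   0.40604343  0.88519525  0.60749183]
 [-0.97387889  0.09592347  0.20581204 -0.23456484]
 [-0.00134238 -0.90880549  0.4172179   0.12832582]
 [ 0.          0.          0.          1.        ]] 2.1667 [-1.61405597  0.34247691 -0.51545367]
rows 1 each xyz [-1.8 29.2  5. ] w [ 0.006 -0.003  0.   ] | path z [0.122, 0.116, 0.11, 0.104]
```

View pics/w4.png

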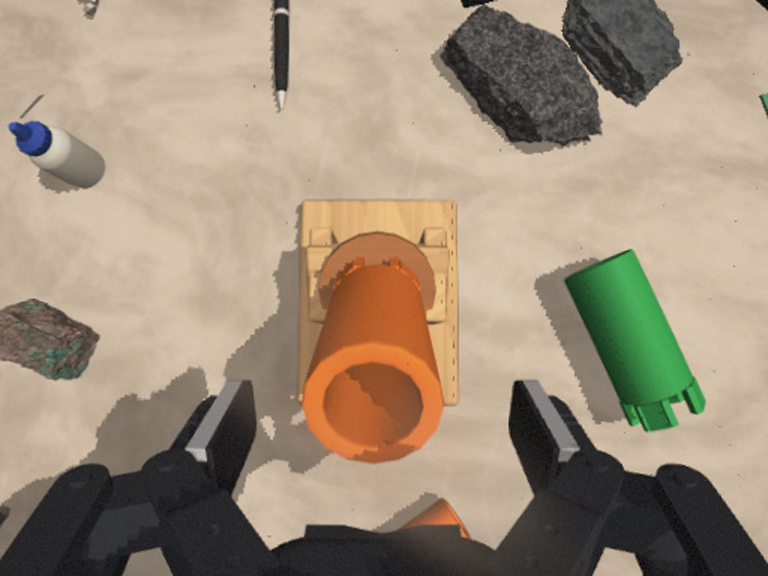

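arm_command:
  deltas:
    - {"hand":85,"x":-2,"y":7,"z":3,"wx":0.006,"wy":-0.003,"wz":0}
    - {"hand":85,"x":0,"y":11,"z":1,"wx":0,"wy":0,"wz":0}
    - {"hand":85,"x":0,"y":11,"z":1,"wx":0,"wy":0,"wz":0}
    - {"hand":85,"x":0,"y":0,"z":0,"wx":0,"wy":0,"wz":0}
    - {"hand":85,"x":0,"y":0,"z":0,"wx":0,"wy":0,"wz":0}

```text
t: 2.63
tool_pos: [0.6245, -0.2292, 0.1089]
eef_rot: [-1.13, -0.003, -1.339]
force: [-0.2, 1.1, 0.6]
width: 0.085
```

Run:
```python
from c import *
from cell import snapshot,manip
print(pose(),manip.sense()["t"],manip.sense()["force"])
Tp=mk(top-a*.052,-hy,-a); plan(Tp)
s=snapshot("wrist"); crop(s,140,130,200,150,4,"w5.png")
```

```text
[[ 0.22942484  0.41587649  0.88000624  0.6244937 ]
 [-0.97332108  0.09504261  0.20883721 -0.22923275]
 [ 0.0032124  -0.90444107  0.42658649  0.10888943]
 [ 0.          0.          0.          1.        ]] 2.6333 [-0.21019223  1.10585297  0.55633421]
rows 1 each xyz [-0.5  4.1 -3. ] w [-0.004  0.001  0.003] | path z [0.108, 0.106, 0.105, 0.104]
```

View pics/w5.png

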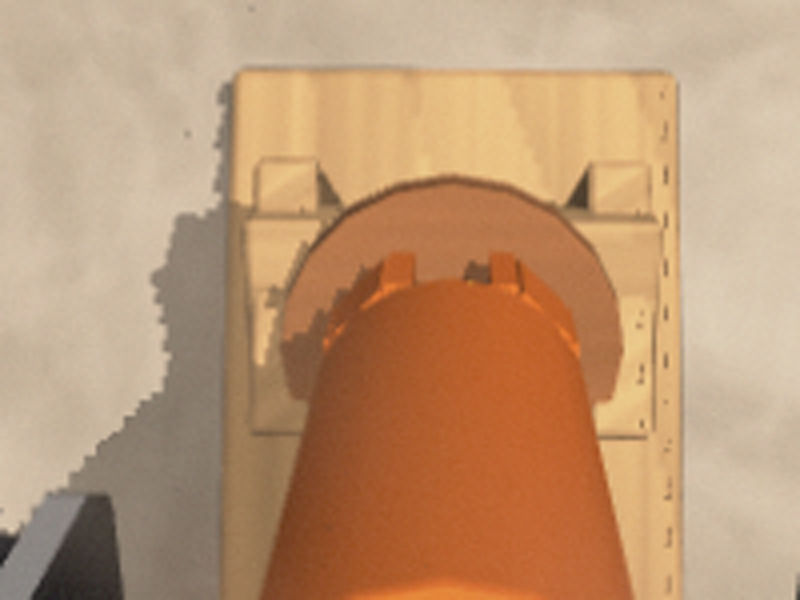

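The crop shows one foot slot centred at column 452, right on the sleeve's centre line. The slots therefore lie along tool ±z and ±x. Now close.

arm_command:
  deltas:
    - {"hand":85,"x":0,"y":3,"z":-3,"wx":-0.004,"wy":0,"wz":0.002}
    - {"hand":60,"x":0,"y":0,"z":0,"wx":0,"wy":0,"wz":0}
    - {"hand":35,"x":0,"y":0,"z":0,"wx":0,"wy":0,"wz":0}
    - {"hand":35,"x":0,"y":0,"z":0,"wx":0,"wy":0,"wz":0}
    - {"hand":35,"x":0,"y":0,"z":0,"wx":0,"wy":0,"wz":0}
  newtons: 60

```text
t: 3.1
tool_pos: [0.6231, -0.2295, 0.1056]
eef_rot: [-1.133, -0.002, -1.338]
force: [-8.3, 1.8, 10.3]
width: 0.0431
```

arm_command:
  deltas:
    - {"hand":35,"x":0,"y":0,"z":0,"wx":0,"wy":0,"wz":0}
    - {"hand":35,"x":0,"y":0,"z":0,"wx":0,"wy":0,"wz":0}
    - {"hand":35,"x":0,"y":0,"z":0,"wx":0,"wy":0,"wz":0}
    - {"hand":35,"x":0,"y":0,"z":0,"wx":0,"wy":0,"wz":0}
    - {"hand":35,"x":0,"y":0,"z":0,"wx":0,"wy":0,"wz":0}
  newtons: 60

```text
t: 3.52
tool_pos: [0.6231, -0.2295, 0.1057]
eef_rot: [-1.134, -0.002, -1.338]
force: [-5.5, 1.2, 7.9]
width: 0.0436
```

arm_command:
  deltas:
    - {"hand":35,"x":0,"y":-5,"z":0,"wx":0,"wy":0,"wz":0}
    - {"hand":35,"x":0,"y":-15,"z":0,"wx":0,"wy":0,"wz":0}
    - {"hand":35,"x":0,"y":-20,"z":0,"wx":0,"wy":0,"wz":0}
    - {"hand":35,"x":0,"y":-20,"z":0,"wx":0,"wy":0,"wz":0}
    - {"hand":35,"x":0,"y":-25,"z":0,"wx":0,"wy":0,"wz":0}
  newtons: 60

```text
t: 3.93
tool_pos: [0.5872, -0.2375, 0.1822]
eef_rot: [-1.135, -0.001, -1.338]
force: [-0.0, -0.1, -2.3]
width: 0.0431
```

arm_command:
  deltas:
    - {"hand":35,"x":0,"y":-25,"z":0,"wx":0,"wy":0,"wz":0}
    - {"hand":35,"x":0,"y":-25,"z":0,"wx":0,"wy":0,"wz":0}
    - {"hand":35,"x":0,"y":-20,"z":0,"wx":0,"wy":0,"wz":0}
    - {"hand":35,"x":0,"y":-15,"z":0,"wx":0,"wy":0,"wz":0}
    - {"hand":35,"x":0,"y":0,"z":0,"wx":0,"wy":0,"wz":0}
  newtons: 60

```text
t: 4.35
tool_pos: [0.5527, -0.2471, 0.2623]
eef_rot: [-1.131, -0.005, -1.34]
force: [0.5, -1.1, -2.0]
width: 0.0434
```

Run:
```python
from c import *
from cell import snapshot,manip
st=manip.sense()
print(pose(st),st["t"],st["force"],st["width"],st["joints"])
d={n:snapshot(n) for n in ("wrist","scene","top")}
import pickle; pickle.dump(d,open("s2.pkl","wb"))
A=cv2.resize(d["wrist"]["frame"][:,:,::-1],(400,300)); 
B=cv2.resize(d["scene"]["frame"][60:210,180:380,::-1],(400,300))
C=cv2.resize(d["top"]["frame"][110:260,240:440,::-1],(400,300))
D=cv2.resize(d["top"]["frame"][128:203,110:210,::-1],(400,300))
cv2.imwrite("pics/w6.png",np.vstack([np.hstack([A,B]),np.hstack([C,D])]))
```

```text
[[ 0.22873834  0.41511981  0.88054206  0.55272694]
 [-0.97347478  0.09283591  0.20911322 -0.24712585]
 [ 0.00506112 -0.9050177   0.4253438   0.26227551]
 [ 0.          0.          0.          1.        ]] 4.35 [ 0.50473532 -1.11407866 -2.02345474] 0.04343707517767935 [ 0.73844025  0.2138667  -0.25503078  1.89478387 -0.3481542   0.73229479
 -0.61667669]
```

View pics/w6.png

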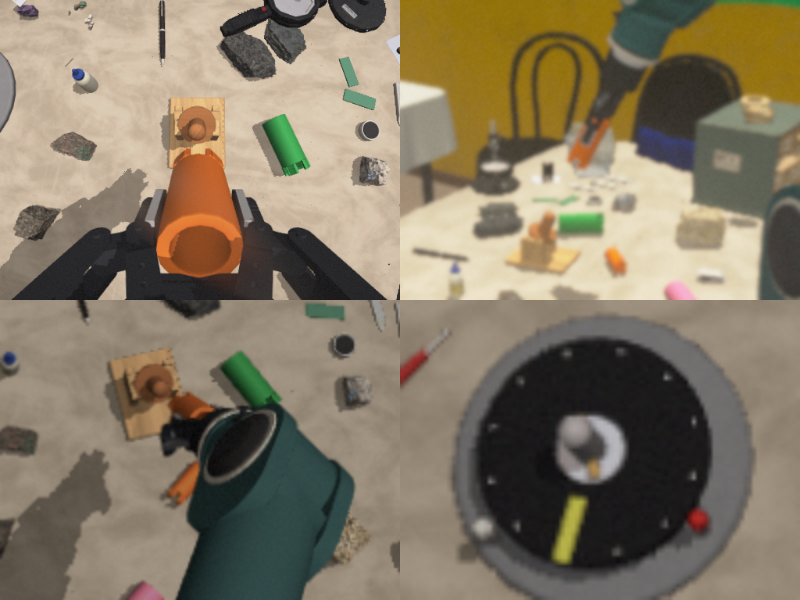

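Sleeve drawn off: the wrist picture shows it in the jaws and the bare peg at (197,120), and the wrist feels about 2 N more weight. Next I'll carry it upright to a view point in front of the turntable.

```bash
cat >> c.py <<'E'
def up(p,psi): return mk(p,[np.cos(psi),np.sin(psi),0],[0,0,-1])
E
python3 - <<'E'
from c import *
plan(up([.49,.235,.25],np.radians(-78)),n=15)
E
```

```text
rows 15 each xyz [-32.2   1.2   2.8] w [-0.029  0.002 -0.   ] | path z [0.258, 0.257, 0.254, 0.25]
```

arm_command:
  deltas:
    - {"hand":35,"x":-20,"y":1,"z":3,"wx":-0.03,"wy":0.002,"wz":0}
    - {"hand":35,"x":-32,"y":1,"z":3,"wx":-0.03,"wy":0.002,"wz":0}
    - {"hand":35,"x":-32,"y":1,"z":3,"wx":-0.03,"wy":0.002,"wz":0}
    - {"hand":35,"x":-32,"y":1,"z":3,"wx":-0.03,"wy":0.002,"wz":0}
    - {"hand":35,"x":-32,"y":1,"z":3,"wx":-0.03,"wy":0.002,"wz":0}

```text
t: 4.92
tool_pos: [0.5343, -0.0964, 0.2588]
eef_rot: [-1.286, 0.002, -1.348]
force: [0.0, 0.1, -2.4]
width: 0.0428
```

arm_command:
  deltas:
    - {"hand":35,"x":-32,"y":1,"z":3,"wx":-0.03,"wy":0.002,"wz":0}
    - {"hand":35,"x":-32,"y":1,"z":3,"wx":-0.03,"wy":0.002,"wz":0}
    - {"hand":35,"x":-32,"y":1,"z":3,"wx":-0.03,"wy":0.002,"wz":0}
    - {"hand":35,"x":-32,"y":1,"z":3,"wx":-0.03,"wy":0.002,"wz":0}
    - {"hand":35,"x":-32,"y":1,"z":3,"wx":-0.03,"wy":0.002,"wz":0}

```text
t: 5.33
tool_pos: [0.5148, 0.0633, 0.2579]
eef_rot: [-1.436, 0.004, -1.357]
force: [0.4, 0.4, -1.6]
width: 0.0431
```

Run:
```python
from c import *
from cell import snapshot,manip
st=manip.sense(); print(st["t"],st["force"],pose(st).round(3))
plan(up([.49,.235,.25],np.radians(-78)))
```

```text
5.3333 [ 0.36238248  0.36278407 -1.57766058] [[ 0.212  0.13   0.969  0.515]
 [-0.977  0.032  0.21   0.063]
 [-0.004 -0.991  0.134  0.258]
 [ 0.     0.     0.     1.   ]]
rows 5 each xyz [-34.6   1.8   2.2] w [-0.027  0.001 -0.001] | path z [0.256, 0.254, 0.252, 0.25]
```

arm_command:
  deltas:
    - {"hand":35,"x":-32,"y":1,"z":2,"wx":-0.027,"wy":0.001,"wz":0}
    - {"hand":35,"x":-32,"y":1,"z":2,"wx":-0.027,"wy":0.001,"wz":0}
    - {"hand":35,"x":-32,"y":1,"z":2,"wx":-0.027,"wy":0.001,"wz":0}
    - {"hand":35,"x":-32,"y":1,"z":2,"wx":-0.027,"wy":0.001,"wz":0}
    - {"hand":35,"x":-20,"y":0,"z":0,"wx":0,"wy":0,"wz":0}

```text
t: 5.75
tool_pos: [0.4917, 0.2116, 0.2549]
eef_rot: [-1.545, 0.006, -1.359]
force: [-0.4, 1.3, -2.7]
width: 0.0429
```

arm_command:
  deltas:
    - {"hand":35,"x":0,"y":0,"z":0,"wx":0,"wy":0,"wz":0}
    - {"hand":35,"x":0,"y":0,"z":0,"wx":0,"wy":0,"wz":0}
    - {"hand":35,"x":0,"y":0,"z":0,"wx":0,"wy":0,"wz":0}
    - {"hand":35,"x":0,"y":0,"z":0,"wx":0,"wy":0,"wz":0}
    - {"hand":35,"x":0,"y":0,"z":0,"wx":0,"wy":0,"wz":0}

```text
t: 6.17
tool_pos: [0.4928, 0.207, 0.2561]
eef_rot: [-1.542, 0.004, -1.363]
force: [-0.2, -0.2, -2.6]
width: 0.043
```

Run:
```python
from c import *
from cell import snapshot,manip
st=manip.sense(); print(st["t"],st["force"],pose(st).round(4))
plan(up([.49,.235,.25],np.radians(-78)))
d={n:snapshot(n) for n in ("wrist","scene")}
import pickle; pickle.dump(d,open("s3.pkl","wb"))
crop(d["wrist"],0,0,512,384,1.5,"w7.png")
s=d["wrist"]; print(project(s,[[.608,.252,.115],[.608,.252,.05],[.555,.171,.06]])*1.5)
```

```text
6.1667 [-0.18901543 -0.19423398 -2.58376016] [[ 0.2063  0.0273  0.9781  0.4928]
 [-0.9785  0.0099  0.2061  0.207 ]
 [-0.004  -0.9996  0.0287  0.2561]
 [ 0.      0.      0.      1.    ]]
rows 1 each xyz [-28.    6.2   2.9] w [-0.029 -0.002 -0.004] | path z [0.255, 0.253, 0.252, 0.25]
[[347.83865537  72.89642121]
 [354.72351291  87.19884008]
 [448.33517493 184.8815878 ]]
```

View pics/w7.png

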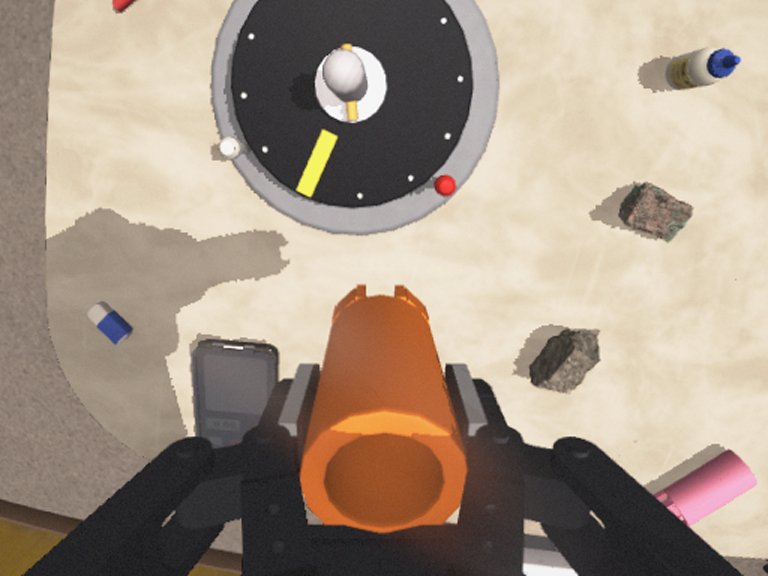

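Run:
```python
from c import *
import pickle
s=pickle.load(open("s3.pkl","rb"))["wrist"]
crop(s,190,10,90,90,6.6,"w8.png"); crop(s,190,180,130,110,5,"w9.png")
```

```text
(no output)
```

View pics/w8.png

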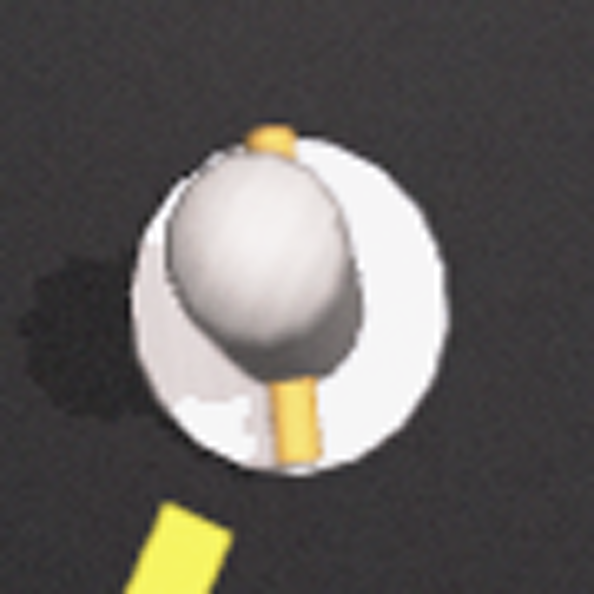

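View pics/w9.png

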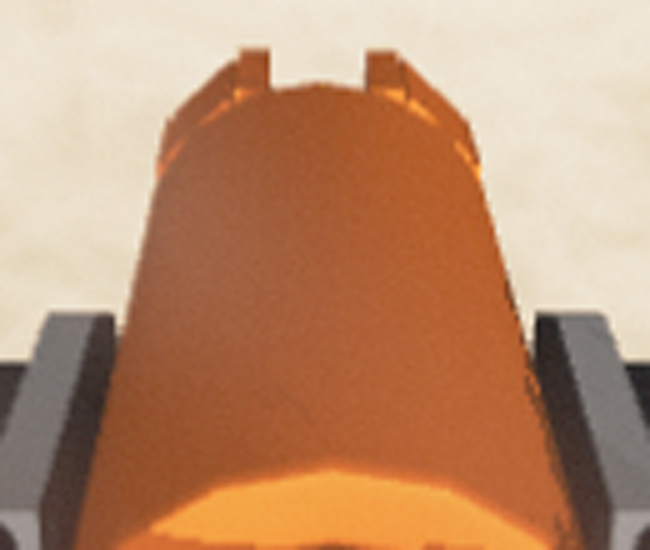

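Run:
```python
from c import *
import pickle
s=pickle.load(open("s3.pkl","rb"))["wrist"]
W=lambda x,y:(190+x/6.6,10+y/6.6); V=lambda x,y:(190+x/5,180+y/5)
print("flange",atz(s,W(290,305),.05))
pa,pb=atz(s,W(271,130),.060),atz(s,W(298,464),.060)
print("pin",pa,pb,np.degrees(np.arctan2(*(pa-pb)[1::-1])),np.linalg.norm(pa-pb))
print("spindle nose",atz(s,W(260,245),.105))
full=lambda x,y:(x/1.5,y/1.5)
print("red",atz(s,full(445,185),.057),"white",atz(s,full(229,147),.057))
print("stripe tip",atz(s,full(305,192),.042),atz(s,full(329,134),.042))
# sleeve in tool frame: camera->tool
T0=np.array([[ 0.2063,0.0273,0.9781,0.4928],[-0.9785,0.0099,0.2061,0.207],[-0.004,-0.9996,0.0287,0.2561],[0,0,0,1]])
for zo in (-.003,0,.003):
    P=[[-6.25e-3,.0485,.0211+zo],[6.25e-3,.0485,.0211+zo],[-.022,-.0515,zo],[.022,-.0515,zo],[0,-.0515,.022+zo],[0,-.0515,.015+zo]]
    Pw=[(T0@np.r_[p,1])[:3] for p in P]; print(zo,(project(s,Pw)*1.5).round(1).tolist())
print("obs slot", [(np.array(V(*p))*1.5).round(1) for p in [(270,48),(366,48)]])
```

```text
flange [0.60937546 0.25506236 0.05      ]
pin [0.63315    0.26202238 0.06      ] [0.58473513 0.24824519 0.06      ] 15.884504555587132 0.050336974048678235
spindle nose [0.6101011  0.25548248 0.105     ]
red [0.55425723 0.17294682 0.057     ] white [0.54896066 0.33398568 0.057     ]
stripe tip [0.52596222 0.27590631 0.042     ] [0.57231812 0.26524441 0.042     ]
-0.003 [[367.5, 288.4], [395.7, 288.4], [295.2, 492.1], [467.0, 492.1], [381.0, 420.6], [381.1, 444.8]]
0 [[367.4, 282.0], [395.7, 282.0], [294.4, 482.9], [467.9, 483.0], [381.0, 409.8], [381.1, 434.6]]
0.003 [[367.3, 275.5], [395.8, 275.5], [293.5, 473.6], [468.8, 473.6], [381.0, 398.9], [381.1, 424.1]]
obs slot [array([366. , 284.4]), array([394.8, 284.4])]
```

The picture shows the spindle near (345,75), the brass pin ends at (347,46) and (352,111), the stripe at (317,163), the red post at (445,185) and the white post at (229,147). The pin lies at 15.9° and the stripe at about 166.5°, with the red post at −123.8°, so the turn is about +70° (anticlockwise). The near foot slot is on the centre line.

```bash
cat >> c.py <<'E'
C=np.array([.6104,.2550])
def hov(z,deg,dx=0,dy=0): return up([C[0]+dx,C[1]+dy,z],np.radians(deg))
E
python3 - <<'E'
from c import *
plan(hov(.195,-74.1),n=5)
E
```

```text
rows 5 each xyz [-3.6 12.6 24.9] w [-0.006 -0.014 -0.001] | path z [0.241, 0.226, 0.211, 0.195]
```

arm_command:
  deltas:
    - {"hand":35,"x":-4,"y":8,"z":25,"wx":-0.006,"wy":-0.014,"wz":-0.001}
    - {"hand":35,"x":-4,"y":12,"z":25,"wx":-0.006,"wy":-0.014,"wz":-0.001}
    - {"hand":35,"x":-4,"y":14,"z":25,"wx":-0.006,"wy":-0.014,"wz":-0.001}
    - {"hand":35,"x":-4,"y":14,"z":25,"wx":-0.006,"wy":-0.014,"wz":-0.001}
    - {"hand":35,"x":-3,"y":13,"z":24,"wx":-0.006,"wy":-0.014,"wz":-0.001}

```text
t: 6.68
tool_pos: [0.6109, 0.2556, 0.1966]
eef_rot: [-1.572, -0.002, -1.292]
force: [-0.2, -0.1, -2.9]
width: 0.0432
```

arm_command:
  deltas:
    - {"hand":35,"x":0,"y":0,"z":0,"wx":0,"wy":0,"wz":0}
    - {"hand":35,"x":0,"y":0,"z":0,"wx":0,"wy":0,"wz":0}
    - {"hand":35,"x":0,"y":0,"z":0,"wx":0,"wy":0,"wz":0}
    - {"hand":35,"x":0,"y":0,"z":0,"wx":0,"wy":0,"wz":0}
    - {"hand":35,"x":0,"y":0,"z":0,"wx":0,"wy":0,"wz":0}

```text
t: 7.1
tool_pos: [0.6095, 0.2554, 0.1985]
eef_rot: [-1.57, -0.002, -1.292]
force: [-0.1, 0.2, -3.1]
width: 0.0429
```

```bash
cat > look.py <<'E'
import sys
from c import *
from cell import snapshot,manip
st=manip.sense(); T=pose(st)
print("t",st["t"],"F",st["force"].round(1),"M",st["ft_torque"].round(2),"w",st["width"].round(4),"p",T[:3,3].round(4),"yaw",np.degrees(np.arctan2(T[1,0],T[0,0])).round(2),"y",T[:3,1].round(4))
def pics(name):
    d={n:snapshot(n) for n in ("wrist","scene","top")}
    import pickle; pickle.dump(d,open(name+".pkl","wb"))
    A=cv2.resize(d["wrist"]["frame"][:,:,::-1],(400,300)); 
    B=cv2.resize(d["scene"]["frame"][170:290,100:260,::-1],(400,300),interpolation=2)
    C_=cv2.resize(d["top"]["frame"][110:230,80:240,::-1],(400,300),interpolation=2)
    cv2.imwrite("pics/"+name+".png",np.vstack([np.hstack([A,B]),np.hstack([C_,C_])]))
    return d
E
python3 - <<'E'
from look import *
plan(hov(.195,-74.1))
d=pics("v1")
E
```

```text
Traceback (most recent call last):
  File "look.py", line 5, in <module>
    print("t",st["t"],"F",st["force"].round(1),"M",st["ft_torque"].round(2),"w",st["width"].round(4),"p",T[:3,3].round(4),"yaw",np.degrees(np.arctan2(T[1,0],T[0,0])).round(2),"y",T[:3,1].round(4))
                                                                                ^^^^^^^^^^^^^^^^^
AttributeError: 'float' object has no attribute 'round'
```

```bash
sed -i 's/st\["width"\].round(4)/round(st["width"],4)/' look.py
python3 - <<'E'
from look import *
plan(hov(.195,-74.1))
d=pics("v1")
E
```

```text
t 7.1 F [-0.1  0.2 -3.1] M [-0.01 -0.02  0.01] w 0.0429 p [0.6095 0.2554 0.1985] yaw -74.03 y [ 9.0e-04 -1.9e-03 -1.0e+00]
rows 1 each xyz [0.7 3.5 0.8] w [-0.     0.001  0.002] | path z [0.198, 0.197, 0.196, 0.195]
```

View pics/v1.png

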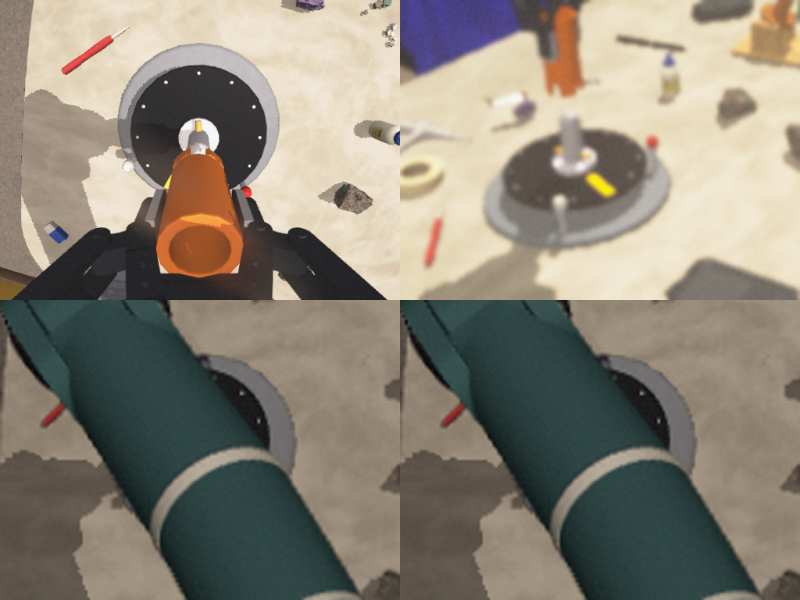

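Run:
```python
from c import *
import pickle
d=pickle.load(open("v1.pkl","rb"))
crop(d["wrist"],200,140,110,100,6,"w10.png")
crop(d["scene"],130,160,70,90,6,"w11.png")
s=d["scene"]; print((project(s,[[.6093,.2552,.115],[.6093,.2552,.15],[.6093,.2552,.25],[.6093,.2552,.05]])-[130,160])*6)
s=d["wrist"]; print((project(s,[[.6093,.2552,.115],[.6093,.2552,.05]])-[200,140])*6)
```

```text
[[223.53014979 329.49431142]
 [215.76012216 269.31511433]
 [192.22279494  88.13510702]
 [237.37364925 437.17462155]]
[[327.33875102 359.63610873]
 [326.82677254 224.29167324]]
```

View pics/w10.png

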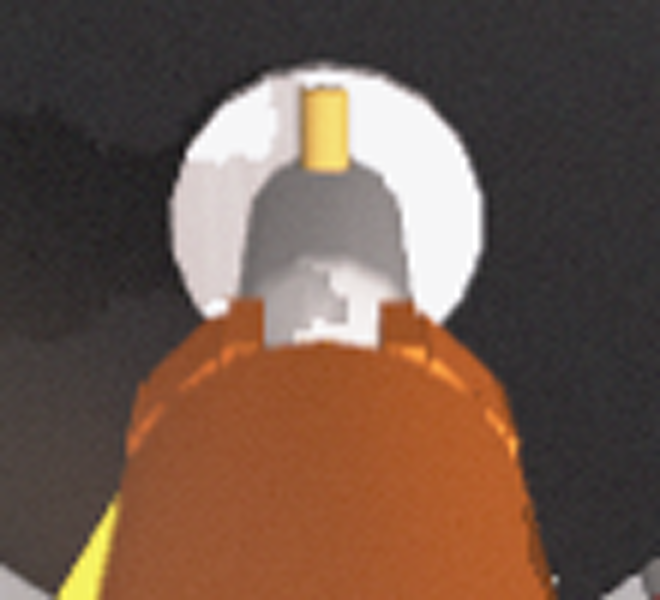

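View pics/w11.png

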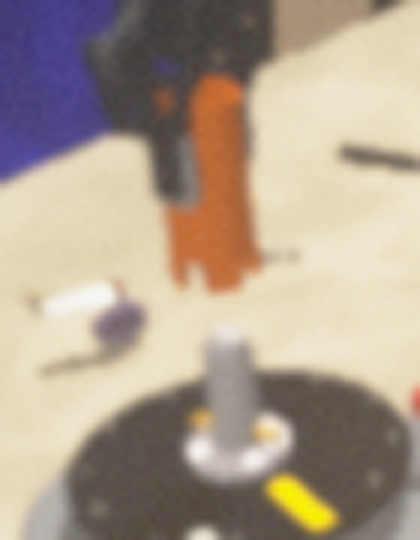

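The wrist crop shows the spindle through the near slot: slot centre at column 323, spindle at 326, pin at 325. So it is aligned sideways to about 0.3 mm. Lowering.

arm_command:
  deltas:
    - {"hand":35,"x":1,"y":8,"z":1,"wx":0,"wy":0,"wz":0.002}
    - {"hand":35,"x":0,"y":8,"z":0,"wx":0,"wy":0,"wz":0}
    - {"hand":35,"x":0,"y":8,"z":0,"wx":0,"wy":0,"wz":0}
    - {"hand":35,"x":0,"y":4,"z":0,"wx":0,"wy":0,"wz":0}
    - {"hand":35,"x":0,"y":0,"z":0,"wx":0,"wy":0,"wz":0}

```text
t: 7.67
tool_pos: [0.6102, 0.2547, 0.1679]
eef_rot: [-1.574, 0.0, -1.292]
force: [0.5, 0.3, -3.0]
width: 0.0429
```

Run:
```python
from look import *
plan(hov(.155,-74.1))
d=pics("v2")
crop(d["wrist"],200,140,110,100,6,"w12.png")
```

```text
t 7.6667 F [ 0.5  0.3 -3. ] M [-0.    0.02 -0.03] w 0.0429 p [0.6102 0.2547 0.1679] yaw -74.01 y [-3.e-03 -8.e-04 -1.e+00]
rows 1 each xyz [-0.2 12.9  0.3] w [ 0.003  0.002 -0.   ] | path z [0.165, 0.161, 0.158, 0.155]
```

View pics/w12.png

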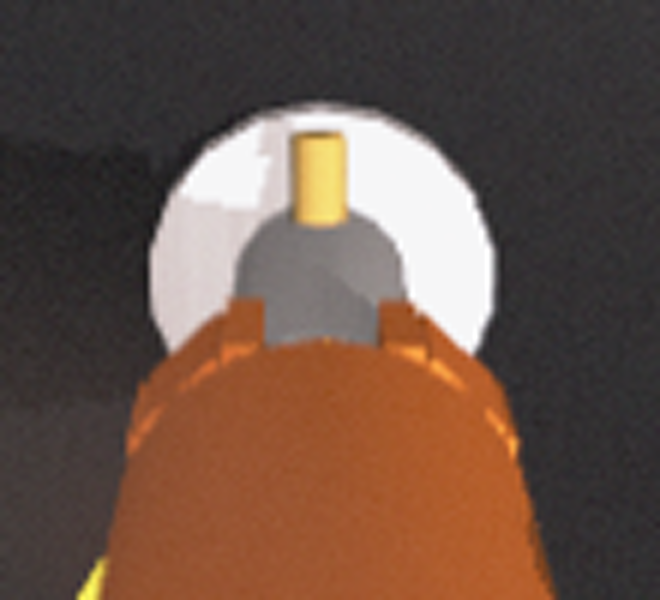

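View pics/v2.png

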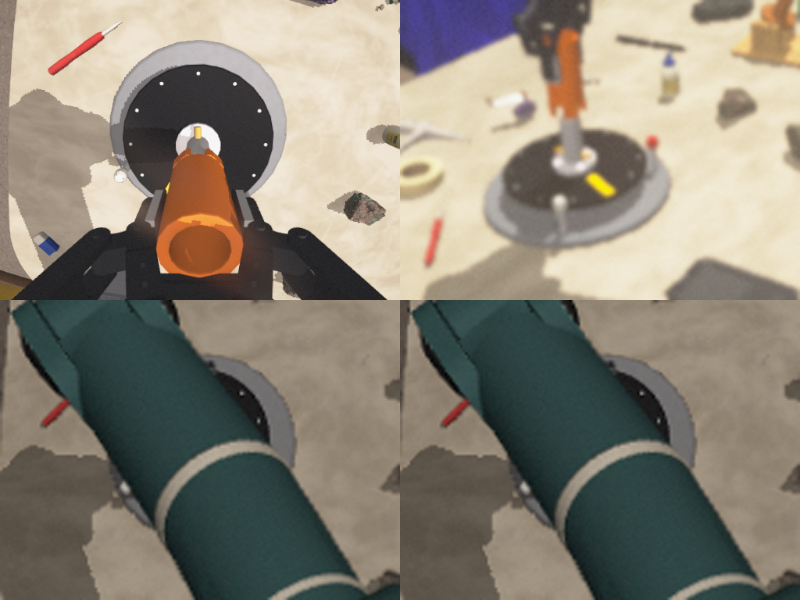

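The scene picture (upper right) shows the sleeve foot (567,110) right above the spindle (570,130), and the wrist crop has slot and spindle in line. Lowering in small steps over the nose.

arm_command:
  deltas:
    - {"hand":35,"x":0,"y":3,"z":0,"wx":0.002,"wy":0,"wz":0}
    - {"hand":35,"x":0,"y":3,"z":0,"wx":0,"wy":0,"wz":0}
    - {"hand":35,"x":0,"y":3,"z":0,"wx":0,"wy":0,"wz":0}
    - {"hand":35,"x":0,"y":3,"z":0,"wx":0,"wy":0,"wz":0}
    - {"hand":35,"x":0,"y":0,"z":0,"wx":0,"wy":0,"wz":0}

```text
t: 8.23
tool_pos: [0.6106, 0.2548, 0.1568]
eef_rot: [-1.571, -0.0, -1.292]
force: [0.4, 0.3, -3.1]
width: 0.043
```

arm_command:
  deltas:
    - {"hand":35,"x":0,"y":3,"z":0,"wx":0,"wy":0,"wz":0}
    - {"hand":35,"x":0,"y":3,"z":0,"wx":0,"wy":0,"wz":0}
    - {"hand":35,"x":0,"y":3,"z":0,"wx":0,"wy":0,"wz":0}
    - {"hand":35,"x":0,"y":0,"z":0,"wx":0,"wy":0,"wz":0}
    - {"hand":35,"x":0,"y":0,"z":0,"wx":0,"wy":0,"wz":0}

```text
t: 8.65
tool_pos: [0.6108, 0.255, 0.1483]
eef_rot: [-1.57, 0.0, -1.292]
force: [0.0, -0.2, -3.1]
width: 0.0435
```

Run:
```python
from look import *
plan(hov(.115,-74.1))
```

```text
t 8.65 F [ 0.  -0.2 -3.1] M [0.02 0.01 0.  ] w 0.0435 p [0.6108 0.255  0.1483] yaw -74.01 y [ 7.e-04  4.e-04 -1.e+00]
rows 1 each xyz [-0.1 33.3 -0.4] w [-0.001  0.002 -0.   ] | path z [0.14, 0.132, 0.123, 0.115]
```

The foot is about 15 mm down the spindle with no contact force. Carrying on.

arm_command:
  deltas:
    - {"hand":35,"x":0,"y":6,"z":-0.4,"wx":0,"wy":0,"wz":0}
    - {"hand":35,"x":0,"y":6,"z":0,"wx":0,"wy":0,"wz":0}
    - {"hand":35,"x":0,"y":6,"z":0,"wx":0,"wy":0,"wz":0}
    - {"hand":35,"x":0,"y":6,"z":0,"wx":0,"wy":0,"wz":0}
    - {"hand":35,"x":0,"y":3,"z":0,"wx":0,"wy":0,"wz":0}

```text
t: 9.07
tool_pos: [0.6101, 0.2547, 0.1202]
eef_rot: [-1.571, 0.0, -1.292]
force: [-0.2, -0.0, -3.0]
width: 0.0431
```

Run:
```python
from look import *
plan(hov(.115,-74.1))
s=snapshot("wrist"); crop(s,200,140,110,100,6,"w13.png")
```

```text
t 9.0667 F [-0.2 -0.  -3. ] M [ 0.04  0.05 -0.05] w 0.0431 p [0.6101 0.2547 0.1202] yaw -74.01 y [-1.e-04  0.e+00 -1.e+00]
rows 1 each xyz [-0.2  5.2  0.4] w [ 0.     0.002 -0.   ] | path z [0.119, 0.118, 0.116, 0.115]
```

View pics/w13.png

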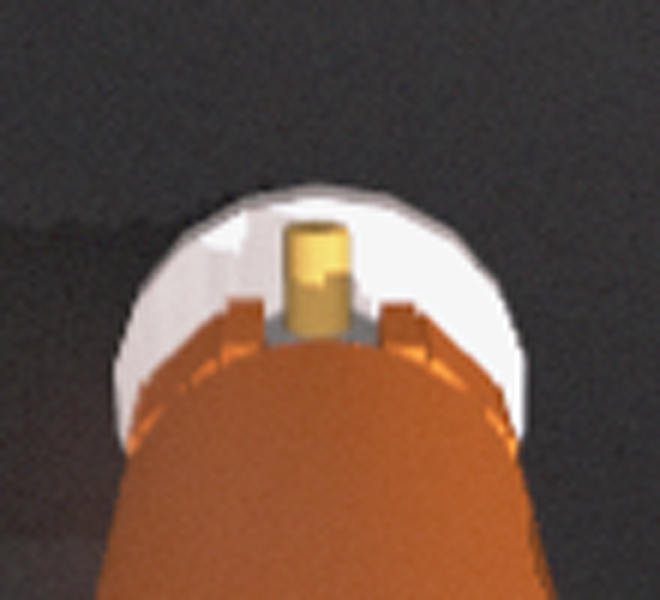

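The pin (column 318) lies inside the slot (264 to 382). Lowering gently over it.

arm_command:
  deltas:
    - {"hand":35,"x":0,"y":3,"z":0,"wx":0,"wy":0,"wz":0}
    - {"hand":35,"x":0,"y":3,"z":0,"wx":0,"wy":0,"wz":0}
    - {"hand":35,"x":0,"y":3,"z":0,"wx":0,"wy":0,"wz":0}
    - {"hand":35,"x":0,"y":2,"z":0,"wx":0,"wy":0,"wz":0}
    - {"hand":35,"x":0,"y":1,"z":0,"wx":0,"wy":0,"wz":0}

```text
t: 9.53
tool_pos: [0.6104, 0.2549, 0.1092]
eef_rot: [-1.57, 0.0, -1.292]
force: [-0.0, -0.2, -1.9]
width: 0.043
```

arm_command:
  deltas:
    - {"hand":35,"x":0,"y":2,"z":0,"wx":0,"wy":0,"wz":0}
    - {"hand":35,"x":0,"y":2,"z":0,"wx":0,"wy":0,"wz":0}
    - {"hand":35,"x":0,"y":1,"z":0,"wx":0,"wy":0,"wz":0}
    - {"hand":35,"x":0,"y":0,"z":0,"wx":0,"wy":0,"wz":0}
    - {"hand":35,"x":0,"y":0,"z":0,"wx":0,"wy":0,"wz":0}

```text
t: 9.95
tool_pos: [0.6105, 0.2549, 0.1045]
eef_rot: [-1.57, 0.0, -1.292]
force: [0.2, 0.2, -2.6]
width: 0.0433
```

Run:
```python
from look import *
s=snapshot("wrist"); crop(s,200,140,110,100,6,"w14.png")
```

```text
t 9.95 F [ 0.2  0.2 -2.6] M [-0.06 -0.01  0.06] w 0.0433 p [0.6105 0.2549 0.1045] yaw -74.01 y [ 1.e-03  5.e-04 -1.e+00]
```

View pics/w14.png

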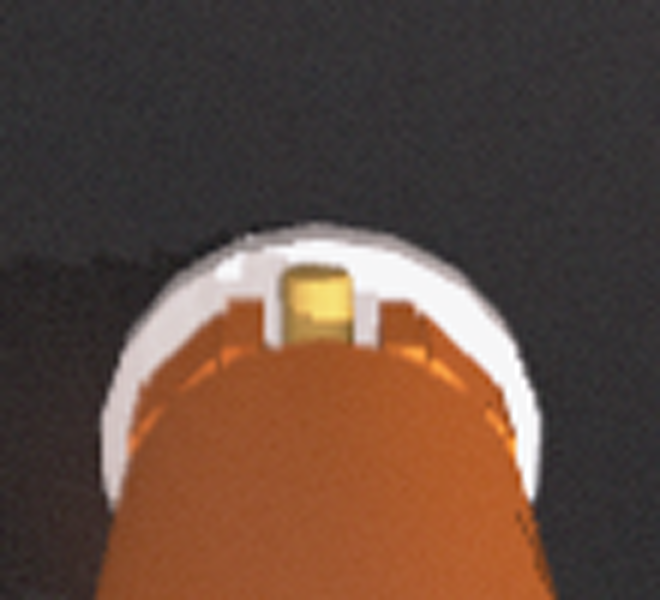

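The pin is in the slot (column 318), about 6 mm above home, with no force. Easing down until contact.

arm_command:
  deltas:
    - {"hand":35,"x":0,"y":2,"z":0,"wx":0,"wy":0,"wz":0}
    - {"hand":35,"x":0,"y":1.5,"z":0,"wx":0,"wy":0,"wz":0}
    - {"hand":35,"x":0,"y":1,"z":0,"wx":0,"wy":0,"wz":0}
    - {"hand":35,"x":0,"y":0,"z":0,"wx":0,"wy":0,"wz":0}
    - {"hand":35,"x":0,"y":0,"z":0,"wx":0,"wy":0,"wz":0}

```text
t: 10.42
tool_pos: [0.6105, 0.2549, 0.1]
eef_rot: [-1.57, 0.0, -1.292]
force: [0.0, 0.1, -2.8]
width: 0.0431
```

arm_command:
  deltas:
    - {"hand":35,"x":0,"y":1,"z":0,"wx":0,"wy":0,"wz":0}
    - {"hand":35,"x":0,"y":0,"z":0,"wx":0,"wy":0,"wz":0}
    - {"hand":35,"x":0,"y":0,"z":0,"wx":0,"wy":0,"wz":0}
    - {"hand":35,"x":0,"y":0,"z":0,"wx":0,"wy":0,"wz":0}
    - {"hand":35,"x":0,"y":0,"z":0,"wx":0,"wy":0,"wz":0}

```text
t: 10.83
tool_pos: [0.6107, 0.255, 0.0994]
eef_rot: [-1.569, 0.0, -1.292]
force: [-0.2, 0.0, 4.1]
width: 0.0432
```

Force went from −2.8 to +4.1 N at z = 0.0994 m, which is the expected home height (0.0985 estimated). The sleeve is seated, so start turning anticlockwise (negative wy).

arm_command:
  deltas:
    - {"hand":35,"x":0,"y":-0.4,"z":0,"wx":0,"wy":0,"wz":0}
    - {"hand":35,"x":-0.1,"y":0,"z":0,"wx":0,"wy":-0.05,"wz":0}
    - {"hand":35,"x":-0.1,"y":0,"z":0.1,"wx":0,"wy":-0.08,"wz":0}
    - {"hand":35,"x":-0.1,"y":0,"z":0,"wx":0,"wy":-0.08,"wz":0}
    - {"hand":35,"x":-0.1,"y":0,"z":0.1,"wx":0,"wy":-0.08,"wz":0}

```text
t: 11.25
tool_pos: [0.6106, 0.2551, 0.0994]
eef_rot: [-1.57, -0.0, -0.998]
force: [-0.8, -1.4, 2.8]
width: 0.0436
```

Run:
```python
from look import *
d=pics("v3")
```

```text
t 11.25 F [-0.8 -1.4  2.8] M [-0.47  0.05 -0.17] w 0.0436 p [0.6106 0.2551 0.0994] yaw -57.19 y [ 1.e-03  1.e-04 -1.e+00]
```

View pics/v3.png

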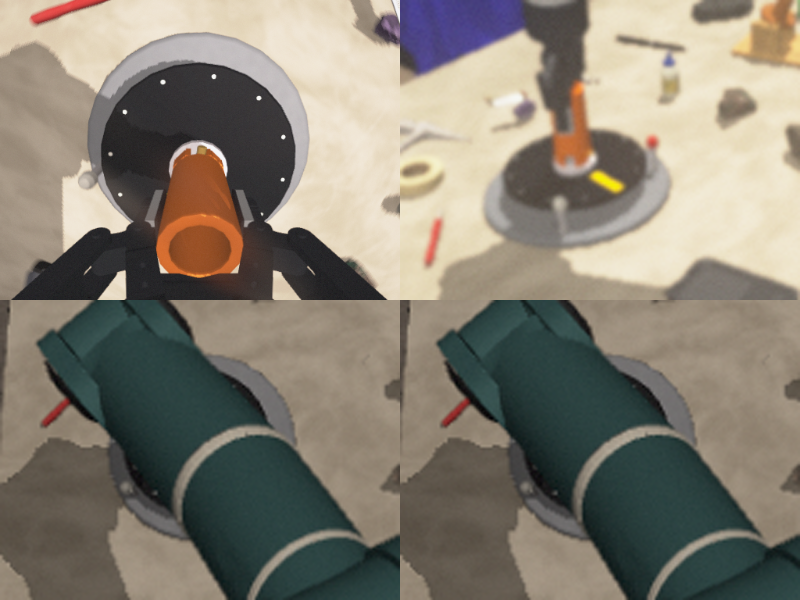

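The scene view shows the stripe (607,182) moving toward the red post (652,140), with the sleeve home. Carrying on.

arm_command:
  deltas:
    - {"hand":35,"x":-0.1,"y":0,"z":0.1,"wx":0,"wy":-0.09,"wz":0}
    - {"hand":35,"x":-0.1,"y":0,"z":0,"wx":0,"wy":-0.09,"wz":0}
    - {"hand":35,"x":-0.1,"y":0,"z":0.1,"wx":0,"wy":-0.09,"wz":0}
    - {"hand":35,"x":-0.1,"y":0,"z":0,"wx":0,"wy":-0.09,"wz":0}
    - {"hand":35,"x":-0.1,"y":0,"z":0.1,"wx":0,"wy":-0.09,"wz":0}

```text
t: 11.82
tool_pos: [0.6109, 0.2555, 0.0994]
eef_rot: [-1.57, -0.001, -0.551]
force: [2.6, -1.4, -0.1]
width: 0.0432
```

arm_command:
  deltas:
    - {"hand":35,"x":-0.1,"y":0,"z":0,"wx":0,"wy":-0.09,"wz":0}
    - {"hand":35,"x":-0.1,"y":0,"z":0.1,"wx":0,"wy":-0.09,"wz":0}
    - {"hand":35,"x":-0.1,"y":0,"z":0,"wx":0,"wy":-0.09,"wz":0}
    - {"hand":35,"x":-0.1,"y":0,"z":0.1,"wx":0,"wy":-0.09,"wz":0}
    - {"hand":35,"x":0,"y":0,"z":0,"wx":0,"wy":0,"wz":0}

```text
t: 12.23
tool_pos: [0.6109, 0.2557, 0.0994]
eef_rot: [-1.57, -0.002, -0.191]
force: [4.2, -1.8, -0.6]
width: 0.0433
```

Run:
```python
from look import *
d=pics("v4")
crop(d["scene"],125,195,95,80,8,"w15.png")
crop(d["wrist"],0,0,512,384,1.5,"w16.png")
```

```text
t 12.2333 F [ 4.2 -1.8 -0.6] M [-0.47 -1.19 -0.02] w 0.0433 p [0.6109 0.2557 0.0994] yaw -10.94 y [ 2.e-03  5.e-04 -1.e+00]
```

View pics/w15.png

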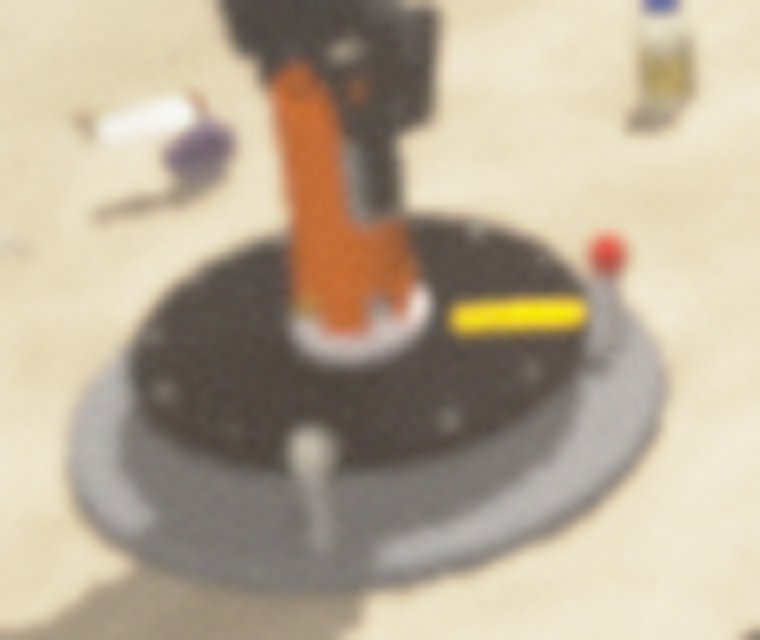

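View pics/w16.png

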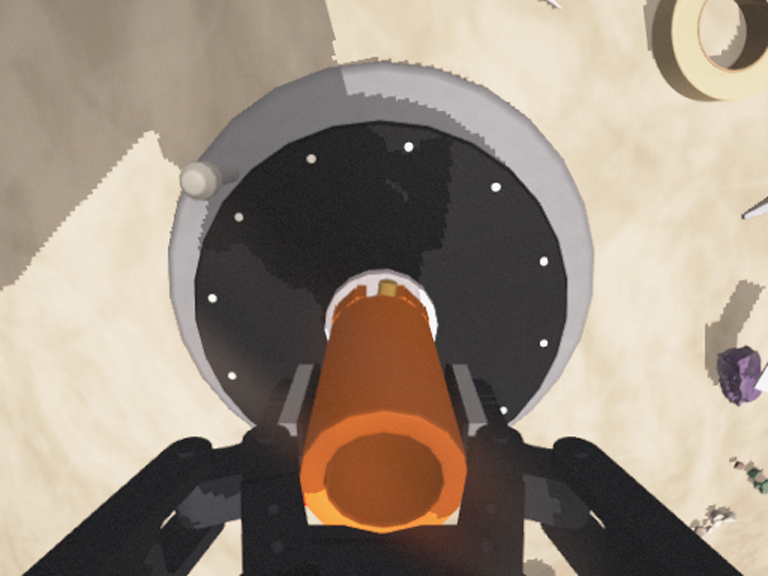

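```bash
cat > st.py <<'E'
from c import *
def ang(s,tip,inn,red,sp):
    t,i,r=atz(s,tip,.042),atz(s,inn,.042),atz(s,red,.055)
    a1=np.degrees(np.arctan2(*(t-i)[1::-1])); 
    for c in sp:
        v=t[:2]-c; w=r[:2]-c
        A=np.degrees(np.arctan2(v[1],v[0]));B=np.degrees(np.arctan2(w[1],w[0]))%360-360
        print("stripe dir",a1,"tip",A,np.linalg.norm(v),"red",B,np.linalg.norm(w),"to go",(B-A+180)%360-180)
E
python3 - <<'E'
from st import *
import pickle
s0=pickle.load(open("s0.pkl","rb"))["scene"]; s=pickle.load(open("v4.pkl","rb"))["scene"]
S=lambda x,y:(125+x/8,195+y/8); S0=lambda x,y:(120+x/4,200+y/4)
c=[np.array([.6093,.2552]),np.array([.608,.252])]
ang(s0,S0(257,190),S0(224,160),S0(323,105),c)
ang(s,S(585,312),S(452,321),S(606,252),c)
E
```

```text
stripe dir 164.01587831648936 tip 165.0693520206031 0.08975047315572345 red -126.64933730816549 0.09930743744284466 to go 68.28131067123138
stripe dir 164.01587831648936 tip 162.87215520527076 0.08938455833301387 red -127.16705074126264 0.09596799229765599 to go 69.9607940534666
stripe dir -137.85049771368116 tip -141.2784454279719 0.08873976792999233 red -127.52565536959065 0.09904137919890431 to go 13.752790058381237
stripe dir -137.85049771368116 tip -142.403464256685 0.08574032620149938 red -128.07528064852028 0.09571607336990388 to go 14.328183608164721
```

The stripe has about 13° to go by the scene picture (stripe tip at (585,312), red cap at (606,252) in the crop). Kinematics, minus the play, gives 12°.

arm_command:
  deltas:
    - {"hand":35,"x":-0.1,"y":0,"z":0.1,"wx":0,"wy":-0.06,"wz":0}
    - {"hand":35,"x":-0.1,"y":0,"z":0,"wx":0,"wy":-0.06,"wz":0}
    - {"hand":35,"x":-0.1,"y":0,"z":0.1,"wx":0,"wy":-0.06,"wz":0}
    - {"hand":35,"x":0,"y":0,"z":0,"wx":0,"wy":-0.045,"wz":0}
    - {"hand":35,"x":0,"y":0,"z":0,"wx":0,"wy":0,"wz":0}

```text
t: 12.8
tool_pos: [0.6107, 0.2561, 0.0994]
eef_rot: [-1.57, -0.002, 0.03]
force: [6.6, -1.0, -0.4]
width: 0.0435
```

Run:
```python
from look import *
d=pics("v5")
crop(d["scene"],125,195,95,80,8,"w17.png")
crop(d["wrist"],190,150,130,110,6,"w18.png")
```

```text
t 12.8 F [ 6.6 -1.  -0.4] M [-0.35 -1.91 -0.11] w 0.0435 p [0.6107 0.2561 0.0994] yaw 1.74 y [ 2.3e-03  4.0e-04 -1.0e+00]
```

View pics/w17.png

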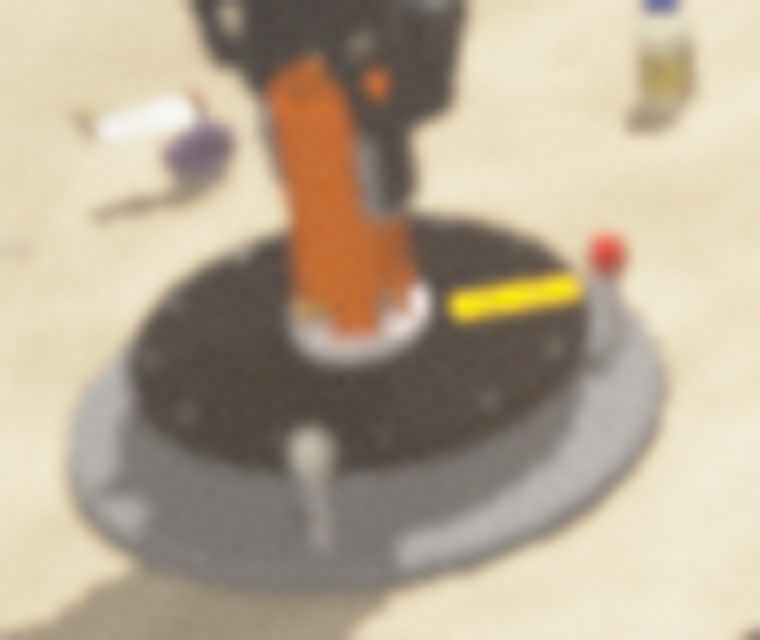

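View pics/w18.png

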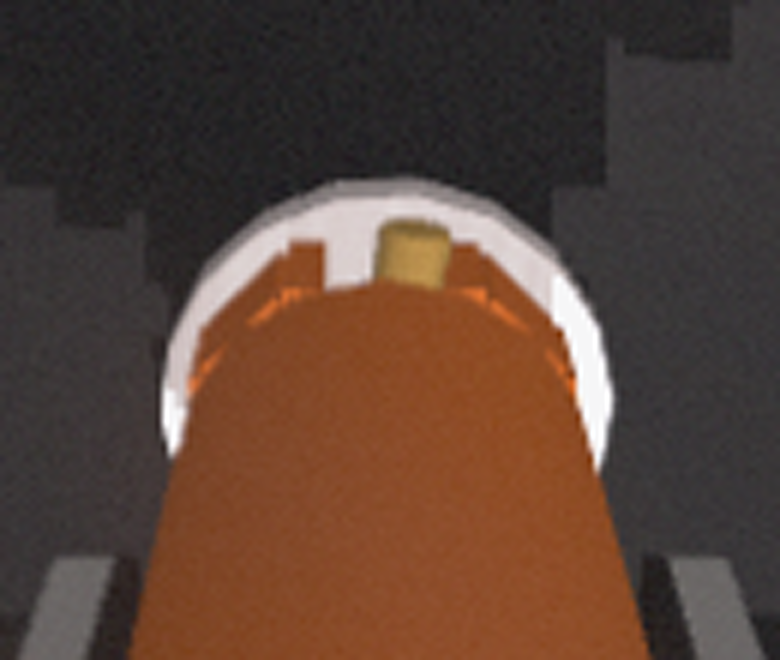

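Run:
```python
from st import *
import pickle
s=pickle.load(open("v5.pkl","rb"))["scene"]
S=lambda x,y:(125+x/8,195+y/8)
c=[np.array([.6093,.2552]),np.array([.608,.252])]
ang(s,S(581,289),S(451,308),S(606,252),c)
w=pickle.load(open("v5.pkl","rb"))["wrist"]
p=atz(w,(190+413/6,150+226/6),.062); print(p, np.degrees(np.arctan2(p[1]-.2552,p[0]-.6093)))
```

```text
stripe dir -129.2656089625854 tip -129.9426463892613 0.08747441985999634 red -127.52565536959065 0.09904137919890431 to go 2.416991019670661
stripe dir -129.2656089625854 tip -130.66250937671975 0.08419303826150698 red -128.07528064852028 0.09571607336990388 to go 2.5872287281994772
[0.61167022 0.28166734 0.062     ] 84.88265724008002
```

The stripe is 1 to 2.4° short by two separate estimates. One small trim, easing off the side force of 6.6 N at the same time.

arm_command:
  deltas:
    - {"hand":35,"x":0.4,"y":0,"z":0,"wx":0,"wy":-0.03,"wz":0}
    - {"hand":35,"x":0.4,"y":0,"z":0,"wx":0,"wy":0,"wz":0}
    - {"hand":35,"x":0,"y":0,"z":0,"wx":0,"wy":0,"wz":0}
    - {"hand":35,"x":0,"y":0,"z":0,"wx":0,"wy":0,"wz":0}
    - {"hand":35,"x":0,"y":0,"z":0,"wx":0,"wy":0,"wz":0}

```text
t: 13.37
tool_pos: [0.6111, 0.2563, 0.0995]
eef_rot: [-1.571, -0.002, 0.059]
force: [5.4, -2.5, -0.8]
width: 0.0429
```

Run:
```python
from look import *
```

```text
t 13.3667 F [ 5.4 -2.5 -0.8] M [-0.67 -1.39 -0.09] w 0.0429 p [0.6111 0.2563 0.0995] yaw 3.37 y [ 1.7e-03  1.0e-04 -1.0e+00]
```

arm_command:
  deltas:
    - {"hand":35,"x":0.7,"y":0,"z":-0.4,"wx":0,"wy":0,"wz":0}
    - {"hand":35,"x":0.7,"y":0,"z":-0.4,"wx":0,"wy":0,"wz":0}
    - {"hand":35,"x":0,"y":0,"z":0,"wx":0,"wy":0,"wz":0}
    - {"hand":35,"x":0,"y":0,"z":0,"wx":0,"wy":0,"wz":0}
    - {"hand":35,"x":0,"y":0,"z":0,"wx":0,"wy":0,"wz":0}

```text
t: 13.78
tool_pos: [0.6116, 0.256, 0.0994]
eef_rot: [-1.57, -0.0, 0.063]
force: [-3.3, -2.3, 4.6]
width: 0.0431
```

Run:
```python
from look import *
d=pics("v6")
crop(d["scene"],125,195,95,80,8,"w19.png")
crop(d["wrist"],190,150,130,110,6,"w20.png")
```

```text
t 13.7833 F [-3.3 -2.3  4.6] M [-0.45  0.85 -0.15] w 0.0431 p [0.6116 0.256  0.0994] yaw 3.6 y [ 3.e-04  4.e-04 -1.e+00]
```

View pics/w19.png

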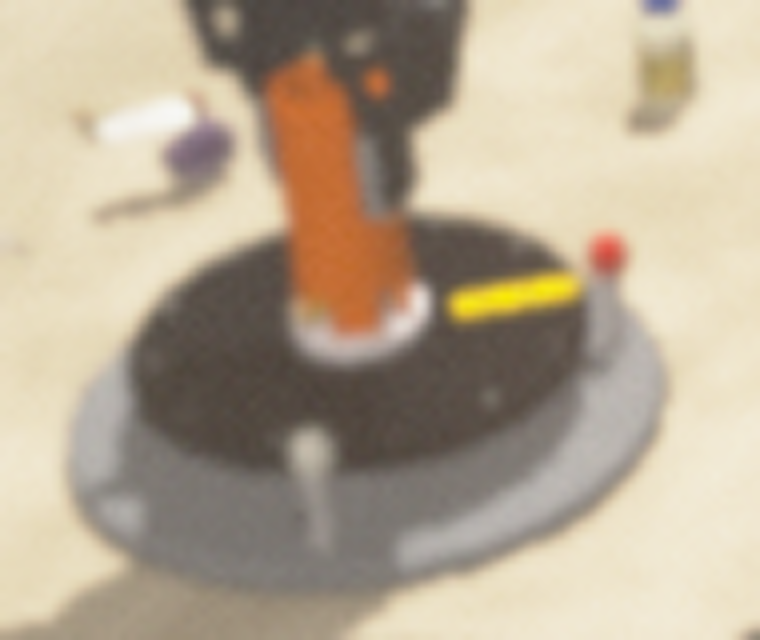

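The stripe tip (580,288) now points at the red post. Centre the side force and open gently.

arm_command:
  deltas:
    - {"hand":35,"x":-0.4,"y":0,"z":-0.2,"wx":0,"wy":0,"wz":0}
    - {"hand":46,"x":0,"y":0,"z":0,"wx":0,"wy":0,"wz":0}
    - {"hand":50,"x":0,"y":0,"z":0,"wx":0,"wy":0,"wz":0}
    - {"hand":56,"x":0,"y":0,"z":0,"wx":0,"wy":0,"wz":0}
    - {"hand":64,"x":0,"y":0,"z":0,"wx":0,"wy":0,"wz":0}

```text
t: 14.35
tool_pos: [0.6119, 0.2556, 0.0994]
eef_rot: [-1.57, -0.001, 0.063]
force: [0.4, -0.1, 0.4]
width: 0.0639
```

arm_command:
  deltas:
    - {"hand":80,"x":0,"y":0,"z":0,"wx":0,"wy":0,"wz":0}
    - {"hand":80,"x":0,"y":0,"z":0,"wx":0,"wy":0,"wz":0}
    - {"hand":80,"x":0,"y":0,"z":0,"wx":0,"wy":0,"wz":0}
    - {"hand":80,"x":0,"y":0,"z":0,"wx":0,"wy":0,"wz":0}
    - {"hand":80,"x":0,"y":0,"z":0,"wx":0,"wy":0,"wz":0}

```text
t: 14.77
tool_pos: [0.6118, 0.2556, 0.0995]
eef_rot: [-1.57, -0.001, 0.063]
force: [-0.3, 0.4, -0.4]
width: 0.0798
```

Run:
```python
from look import *
d=pics("v7")
crop(d["scene"],125,195,95,80,8,"w21.png")
crop(d["wrist"],0,0,512,384,1.5,"w22.png")
```

```text
t 14.7667 F [-0.3  0.4 -0.4] M [0.03 0.   0.  ] w 0.0798 p [0.6118 0.2556 0.0995] yaw 3.62 y [ 1.1e-03  5.0e-04 -1.0e+00]
```

View pics/w21.png

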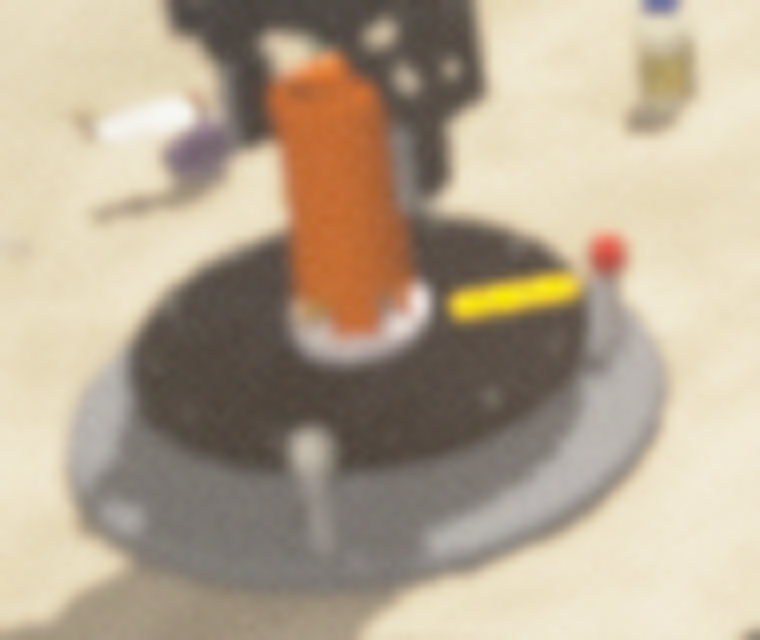

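View pics/w22.png

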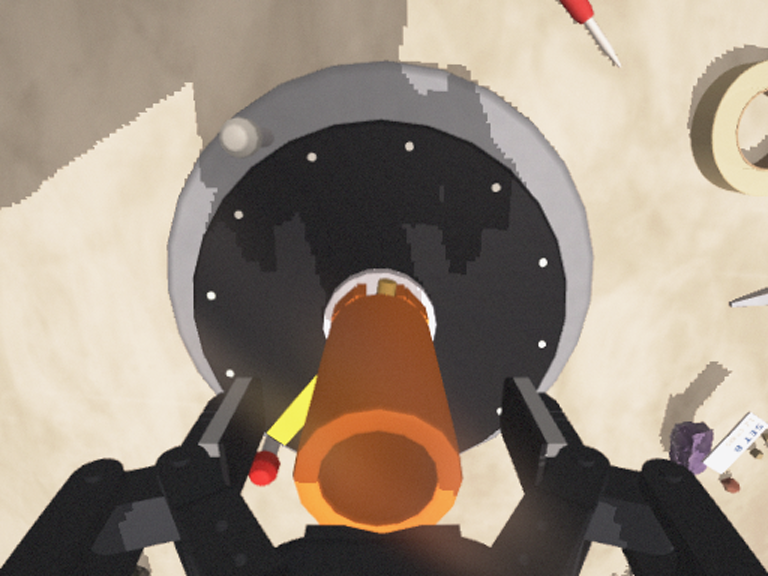

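Both pictures show the sleeve home, the jaws open and clear, and the stripe running toward the red cap (wrist view: stripe (293,415), red cap (263,467)). Raising straight up.

arm_command:
  deltas:
    - {"hand":85,"x":0,"y":-8,"z":0,"wx":0,"wy":0,"wz":0}
    - {"hand":85,"x":0,"y":-15,"z":0,"wx":0,"wy":0,"wz":0}
    - {"hand":85,"x":0,"y":-25,"z":0,"wx":0,"wy":0,"wz":0}
    - {"hand":85,"x":0,"y":-30,"z":0,"wx":0,"wy":0,"wz":0}
    - {"hand":85,"x":0,"y":-30,"z":0,"wx":0,"wy":0,"wz":0}

```text
t: 15.33
tool_pos: [0.6113, 0.2558, 0.21]
eef_rot: [-1.57, -0.001, 0.064]
force: [-0.0, 0.1, -0.0]
width: 0.0849
```

arm_command:
  deltas:
    - {"hand":85,"x":0,"y":-30,"z":-30,"wx":0,"wy":0,"wz":0}
    - {"hand":85,"x":0,"y":-20,"z":-35,"wx":0,"wy":0,"wz":0}
    - {"hand":85,"x":0,"y":-10,"z":-35,"wx":0,"wy":0,"wz":0}
    - {"hand":85,"x":0,"y":0,"z":-20,"wx":0,"wy":0,"wz":0}
    - {"hand":85,"x":0,"y":0,"z":0,"wx":0,"wy":0,"wz":0}

```text
t: 15.75
tool_pos: [0.6204, 0.131, 0.269]
eef_rot: [-1.572, -0.003, 0.057]
force: [-0.3, -0.4, -1.4]
width: 0.0845
```

arm_command:
  deltas:
    - {"hand":85,"x":0,"y":0,"z":0,"wx":0,"wy":0,"wz":0}
    - {"hand":85,"x":0,"y":0,"z":0,"wx":0,"wy":0,"wz":0}
    - {"hand":85,"x":0,"y":0,"z":0,"wx":0,"wy":0,"wz":0}
    - {"hand":85,"x":0,"y":0,"z":0,"wx":0,"wy":0,"wz":0}
    - {"hand":85,"x":0,"y":0,"z":0,"wx":0,"wy":0,"wz":0}

```text
t: 16.17
tool_pos: [0.6189, 0.1373, 0.2669]
eef_rot: [-1.57, -0.001, 0.065]
force: [-0.3, -0.3, 0.2]
width: 0.0848
```

Run:
```python
from look import *
d=pics("v8")
crop(d["wrist"],0,0,512,384,1.5,"w23.png")
```

```text
t 16.1667 F [-0.3 -0.3  0.2] M [-0.05 -0.01  0.05] w 0.0848 p [0.6189 0.1373 0.2669] yaw 3.7 y [ 8.e-04  8.e-04 -1.e+00]
```

View pics/w23.png

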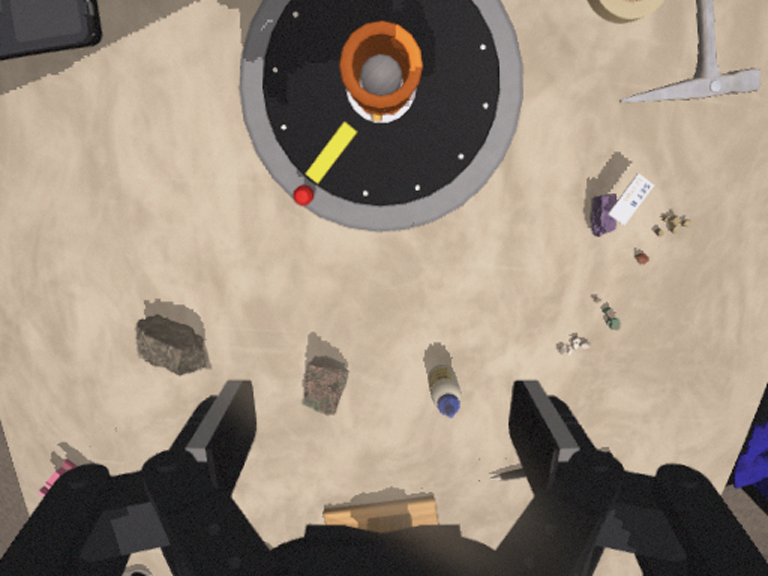

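View pics/v8.png

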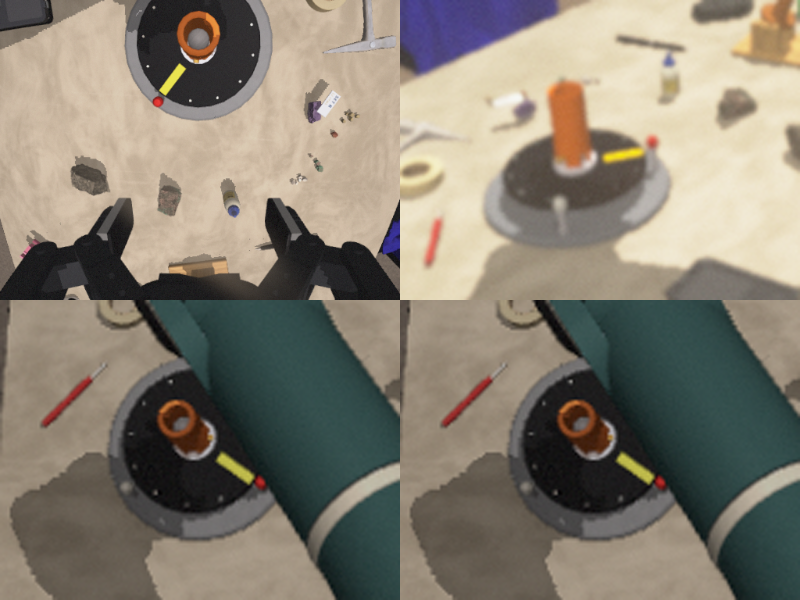

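Run:
```python
from st import *
import pickle
d=pickle.load(open("v8.pkl","rb")); w=d["wrist"]
f=lambda x,y:(x/1.5,y/1.5)
ang(w,f(313,180),f(350,128),f(304,196),[np.array([.6093,.2552])])
t,r=atz(w,f(313,180),.042),atz(w,f(304,196),.055); print("tip-red mm",np.linalg.norm((t-r)[:2])*1e3)
print("sleeve top obs at z.15",atz(w,f(382,66),.15))
t=d["top"]; T=lambda x,y:(80+x*.4,110+(y-300)*.4)
ang(t,T(252,478),T(220,459),T(261,482),[np.array([.607,.252])])
print("sleeve top, top cam",atz(t,T(178,421),.15), "home->.15")
```

```text
stripe dir -123.78043302703952 tip -124.30473158154973 0.0869616014878543 red -122.95805380950156 0.09901624703909825 to go 1.3466777720481673
tip-red mm 12.250349942744524
sleeve top obs at z.15 [0.61031549 0.25569713 0.15      ]
stripe dir -120.83329032896776 tip -123.70948520957529 0.08202469796463656 red -123.1441955204777 0.09681286655484861 to go 0.5652896890975967
sleeve top, top cam [0.6060653  0.25267632 0.15      ] home->.15
```

All checks agree, so I'm handing in.

Run:
```python
from cell import manip
print(manip.close_job()); s=manip.sense(); print(s["t"],s["force"])
```

```text
the job is handed in; nothing more can be done
None
the job is handed in; nothing more can be done
```

I drew the orange sleeve off the slanted peg along its axis and slid it down the spindle with a slot lined up to the cross pin. It seated without any searching. I then turned the disc about 70° anticlockwise, the shorter way, let go and withdrew. The job was handed in shortly after t = 16.2 s; no verdict is reported.

**Last checks**
- **Stripe:** its tip is about 12 mm from the red post (limit 17.5 mm). The angle error is 1.3° by the wrist camera and 0.6° by the top camera.
- **Sleeve:** the wrist camera puts its top within about 1 mm of the spindle axis. On seating, contact came about 1 mm above the height I had estimated, which is within my error, and the pictures show the foot down on the flange with the pin in a slot.
- **Forces:** turning gave at most about 7 N sideways at the wrist, and seating about 7 N downward; nothing was forced.
- **Bystanders:** the two rocks and the bottle look undisturbed. I judged this from the pictures and did not measure it.
- **Robot:** the gripper is open and clear of everything.

**Disagreements:** the cameras' absolute positions differ by about 3–4 mm. For the sleeve's top, the top camera gives (0.606, 0.253) and the wrist camera (0.610, 0.256). I compared things only within one camera's picture. During the turn, the scene camera read the remaining angle about 1–2° higher than the wrist camera and kinematics did.

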